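# Calibrate the bench balance

### The job

Calibrate the bench balance. First move everything that lies on its pan into the low steel tray, each piece lying flat on the floor of the tray; then flip the switch box's guard up until it stays up by itself, press the button under it fully in and close the guard again. After pressing, log it: take the scanner from its dock, hold it still for about two seconds square to the striped label on the balance's sloped front, its window about 8 cm off and pointing at the middle of the label, and stand it back in its dock; leave the other things on the bench where they are.

Things in the scene. Friction and masses are not known exactly. Their poses are not given: they have to be found in the camera images.
- balance: Bench balance, fixed to the bench: white base 210 x 210 mm, 38 mm high, with a square steel pan 200 x 200 mm whose top is 50 mm above the bench, and a front panel 85 mm long that slopes 25 degrees down towards the front. Origin: on the bench under the centre of the pan; z up, x towards the back, the front panel lies at -x (its front edge at x = -177 mm).
- label: Paper label with a black bar pattern, 30 mm (its x) by 46 mm (its y), flat on the right half of the balance's sloped front panel. Origin: the middle of the label. z is the label's outward normal, leaning 25 degrees from vertical towards the front of the balance; y is the balance's y.
- switch_box: Grey switch box, fixed to the bench, 80 x 80 mm and 45 mm high. Origin: centre of the underside; x towards the back (the guard's hinge side), z up, y the direction of the guard's hinge line.
- guard (a joint): Hinged aluminium hood over the button, 68 mm long, 56 mm wide and about 20 mm high, hinged near the box's back edge. 0 = closed, grows as it swings up and back, stop at 1.95 rad. It has no latch: below about 1.35 rad it falls shut, beyond that it falls back on its stop and stays. Closed, it clears the button. It is light (0.05 kg), the hinge nearly free.
- guard_tab (a point): Middle of the thumb tab, a black round barrel 16 mm in diameter and 14 mm long (across, along the hinge line) on a 9 mm wide, 5 mm thick neck, 30 mm in front of the hood and beyond the front face of the box; closed, its centre is 66.5 mm above the bench. 99 mm from the hinge line. The point turns with the guard.
- guard_hinge (a point): Middle of the guard's hinge line, 34 mm behind the middle of the box and 51 mm above the bench.
- button (a joint): Black push-in button in the middle of the box's top, under the guard. 0 = out, 0.006 m = fully in. It moves straight down against about 3 N of friction and stays in where it is left.
- button_top (a point): Centre of the button's top face, 24 mm in diameter; 57 mm above the bench when out, 51 mm when fully in.
- scanner: Hand-held scanner, a grey upright stick 120 mm long, 0.12 kg, standing loose in its dock: a foot 44 mm in diameter up to 20 mm, a grip 34 mm in diameter from 34 to 112 mm, then a narrower top. Origin: the middle of its window, at the centre of the foot's underside; z runs up the stick, and it looks along -z.
- dock: Scanner dock, fixed: open square cup 70 x 70 mm outside, 60 x 60 mm inside, rim 14 mm above the bench, inner floor 5 mm above the bench. Origin: centre of the underside.
- tray: Low open steel tray, fixed, 210 mm (its x) by 190 mm (its y), walls 4 mm thick and 16 mm high, floor 4 mm above the bench. Origin: centre of the underside.
- dish_a: Closed glass petri dish, pink filling, 61 mm in diameter, 15 mm high, 0.03 kg; may be absent. Origin: centre of the underside, z up. All things on the pan that are present start flat on it, their x axes within 0.35 rad of the balance's x. The dish has flat sides 58 mm apart for a grip along its own x or y.
- dish_b: Closed glass petri dish, yellow filling, otherwise as dish_a; may be absent.
- carton: Small carton of indicator strips, 42 mm (its x) by 72 mm (its y), 18 mm high, 0.03 kg; may be absent. Origin: centre of the underside.
- timer: White lab timer lying on its back, 50 mm (its x) by 62 mm (its y), 19 mm high (its sides 17 mm), 0.07 kg; may be absent. Origin: centre of the underside.
- small_bottle: Amber bottle 40 mm in diameter, 88 mm high, standing on the bench; not part of the job.
- spare_dish: Empty closed petri dish, 61 mm in diameter, 15 mm high, on the bench beside the balance; not part of the job.
- forceps: Steel forceps 18 x 131 x 10 mm lying on the bench; not part of the job.
There are look-alikes about, which are no part of the job. Of the things shaped like the dock, the black one is meant.

How it is judged:
By the outcome, as a careful person would: the job done as asked, in the order asked, and still so for the second after the job is handed in, with the robot touching nothing.
Of dish_a, dish_b, carton, timer only 2 to 4 are there at a start; the rules pass over those that are not, and their reading is None.
At some moment in a run one of dish_a, dish_b, carton, timer may be knocked a few centimetres aside while the robot is not near it.
It also fails if it takes over 210 s, if anything falls off the work surface, if the arm or the gripper's body presses on something with over 40 N, if the wrist force passes 120 N, or if a joint passes its speed limit or range.

### The arm

A 6-joint arm with a two-finger parallel gripper is mounted at the origin on a cart in front of the work surface, level with it; the furniture and walls round the work are solid. World frame = base frame: x ahead of the robot, y to its left, z up, the work surface at z = 0. Lengths are in m, angles in rad, forces in N, time in s.
With the tool pointing down it reaches from about 0.35 to 0.725 m from the base axis. Payload 4.3 kg.
Tool frame: the origin (TCP) lies at the very end of the fingers, on their centre line; the grasp point (between the pads) lies 19 mm behind it; z points along the fingers, y is the line along which they close (so a half turn about z gives the same grasp; the last joint's range is limited). The gripper opens to 85 mm and grips with 20 to 120 N. Pads are 22 mm wide; open, the fingers measure 114 mm over their backs; the gripper's body (76 mm by 85 mm) begins 54 mm behind the grasp point. The pads swing forward as they close: fully open they stand 13 mm farther back than shut.
Start: joints at [-1.232, 0.377, 0.081, 1.274, 0, 1.46], TCP at [0.249, -0.518, 0.231] pointing down, gripper open.
Joint ranges: [-2.72, 2.72], [-0.84, 1.66], [-1.02, 1.22], [-1.77, 2.12], [-1.37, 1.28], [-3.14, 3.14]. Speed limits (rad/s): [2.57, 2.57, 3.14, 3.14, 3.14, 3.14].

### API

Orientations are given as a unit quaternion [x, y, z, w].
In Python, from cell import bot, imaging, workorder gives the robot as it stands. The module is installed in compiled form; this text tells all that it offers.
- The arm moves only by the tool step_arm, never from a script. Its argument "plan" is one flat list of numbers, 5 for each row, row after row: the shift along the tool's x, y, z normalised to -1 to 1, where 1 is 250 mm, then the turn about the tool's z normalised to -1 to 1, where 1 is 5 degrees, then the opening, from 0 (shut) to 1 (fully open). In form: [x, y, z, roll, claw, x, y, z, roll, claw, ...]. A call has 1 to 12 rows; each row shifts and turns the commanded pose from where the row before left it, along the tool's axes as they then stand; what a row does not reach is not made up. A row lasts 1/12 s, in which the tool goes at most 41.7 mm and 7.16 degrees, less where a joint would pass 70% of its speed; a pose out of reach is approached as far as the arm can. A call with a number of a shift or a turn outside -1 to 1 is refused whole. A call with a gripper value outside its range is refused whole. The fingers move at their own pace and stop on an object; "force" is the grip in N (left out, the last holds). Time passes only in rows, so rows that do not move let the fingers close. It gives the time, the measured TCP pose, the force, the opening and the grip force at its end, in the units of the state.
- bot.state(): the state, without advancing time (a new reading comes with each control period).
- imaging.grab_frame(name): name is "scene" or "top"; returns the picture (400x640x3 uint8, red, green, blue); there is no depth.
- imaging.camera_model(name): a dict with "fov_y" (degrees; the focal length in pixels is half the picture's height over the tangent of half this angle, whatever the lens; pixels are square), "cx", "cy" (the principal point, pixels), "k1" (the pictures are not rectified: a ray, as slopes to the right and down, at radius r is drawn at 1 + k1 r^2 times it, then the intrinsics apply), "rvec" (rotation vector, rad) and "tvec" (3), from world to camera coordinates, as OpenCV has them. Camera axes: x right, y down, z forward; pixel columns grow to the right and rows downward; lengths in m; the calibration is good to about 2 mm. A picture is of the moment at which its call begins. camera_model takes no time and is no camera call.
- workorder.job_done(): hands the job in; it is judged then, once.
The state is a dict: "time_s": time; "q": joint angles; "qvel": joint speeds; "joint_efforts": joint torques, N m; "tcp_pos": TCP position; "orientation": TCP orientation; "ft_force": force on the tool from outside, world axes, zero at the start; "torque": the same for the moment, N m; "grip_width": opening from 0.0 (shut) to 1.0 (fully open); "grip_force": force on a finger pad.
Only numpy, scipy, OpenCV 4.12 (cv2) and the standard library are available. Lean on these libraries where they do the work, as an engineer would, in place of code of your own. Each camera call takes 0.05 s, during which the arm holds its last target. There are 200 camera calls.

## Working session

There is one attempt and no reset: what is moved stays moved. The work goes in short steps, Python scripts to look and compute and a tool call to move; the robot and the scene stay as the last step left them, time stands still between calls to the robot, and variables do not carry over. Pictures are saved under pics/ and viewed, at most 14 in all, crops included, and the job is handed in when it is done.

Besides the shell and the picture viewer there is one more tool, called after ">>>" by a JSON object that holds its "op" and its "data". step_arm: Moves the arm, as the interface text tells. Its arguments: {"type":"object","properties":{"plan":{"type":"array","items":{"type":"number","minimum":-1,"maximum":1}},"force":{"type":"number"}},"required":["plan"]}

```bash
mkdir -p pics; ls; python3 - <<'E'
from cell import bot, imaging
import cv2
print(bot.state())
for n in("scene","top"):
    print(imaging.camera_model(n))
    im=imaging.grab_frame(n); cv2.imwrite(f"pics/{n}0.png",im[:,:,::-1])
E
```

```text
pics
{'time_s': 0.0, 'q': array([-1.23230663e+00,  3.78031316e-01,  7.96181842e-02,  1.27441144e+00,
       -1.43589651e-05,  1.46054167e+00]), 'qvel': array([-0.00075759,  0.00029326,  0.00011912, -0.00139446, -0.00137436,
        0.00024113]), 'joint_efforts': array([ 8.37142798e-04, -4.63602984e+01,  2.69875252e+01,  2.07987218e-02,
       -1.11710278e-04,  4.40181651e-06]), 'tcp_pos': array([ 0.24925758, -0.51742755,  0.23037603]), 'orientation': array([ 9.74933483e-01,  2.22494212e-01, -1.22610997e-04, -1.00670956e-03]), 'ft_force': array([ 0.06695385,  0.08996906, -0.00094736]), 'torque': array([ 0.01677803,  0.01505523, -0.01757467]), 'grip_force': 0.0, 'grip_width': 1.0075413702278397}
{'fov_y': 44.25889367761232, 'cx': 320.98708883320336, 'cy': 196.43580142436159, 'k1': 0.01937424572464392, 'rvec': array([ 1.88028779, -1.14527217,  0.63397807]), 'tvec': array([-0.33548604,  0.29993111,  1.24976124])}
{'fov_y': 53.48752985033452, 'cx': 320.28599430990823, 'cy': 202.93055637966174, 'k1': 0.03268088883589875, 'rvec': array([ 2.16978942, -2.1268179 ,  0.1573992 ]), 'tvec': array([-0.10957789,  0.54492082,  1.25631563])}
```

View pics/scene0.png

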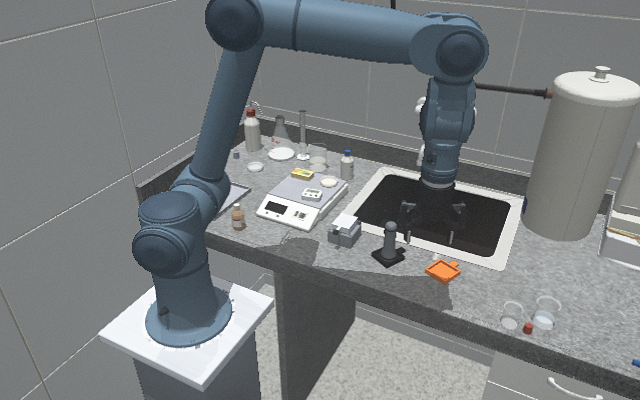

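View pics/top0.png

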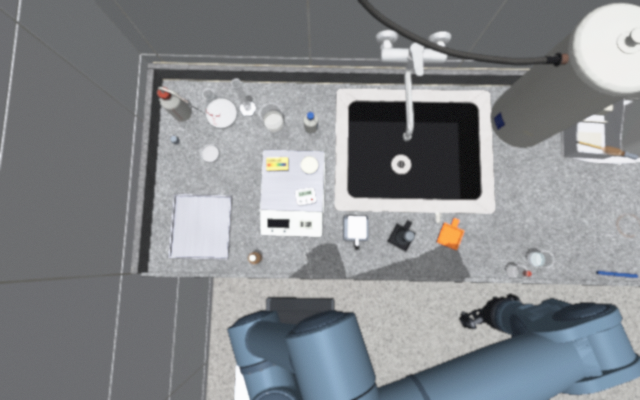

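The scene shows the balance (about 300,200), the switch box (345,230), the black dock with the scanner (389,250) and an orange look-alike dock (443,271). In the top view the pan holds the carton (277,164), a dish (309,165) and the timer (305,196), and the tray is at (201,226).

```bash
cat > h.py <<'E'
import numpy as np, cv2
from cell import bot, imaging
from scipy.spatial.transform import Rotation as R
class Cam:
    def __init__(s,n):
        m=imaging.camera_model(n); s.f=200/np.tan(np.radians(m["fov_y"]/2)); s.c=np.array([m["cx"],m["cy"]]); s.k=m["k1"]
        s.Rm=cv2.Rodrigues(m["rvec"])[0]; s.t=m["tvec"]
        s.K=np.array([[s.f,0,s.c[0]],[0,s.f,s.c[1]],[0,0,1]]); s.d=np.array([s.k,0,0,0.]); s.rv=m["rvec"]
    def proj(s,P): return cv2.projectPoints(np.array(P,float).reshape(-1,1,3),s.rv,s.t,s.K,s.d)[0].reshape(-1,2)
    def back(s,uv,z):
        n=cv2.undistortPoints(np.array(uv,float).reshape(-1,1,2),s.K,s.d).reshape(-1,2)
        d=np.c_[n,np.ones(len(n))]@s.Rm; o=-s.Rm.T@s.t
        return o+d*((z-o[2])/d[:,2])[:,None]
def crop(n,box,scale,out,im=None):
    im=imaging.grab_frame(n) if im is None else im
    x0,y0,x1,y1=box; c=cv2.resize(im[y0:y1,x0:x1],None,fx=scale,fy=scale,interpolation=cv2.INTER_CUBIC)
    cv2.imwrite(out,np.ascontiguousarray(c[:,:,::-1])); return im
E
python3 - <<'E'
import cv2,numpy as np
a=cv2.imread("pics/top0.png")[140:270,165:265+205]
a=cv2.imread("pics/top0.png")
c=lambda im,x0,y0,x1,y1,s:cv2.resize(im[y0:y1,x0:x1],None,fx=s,fy=s,interpolation=cv2.INTER_CUBIC)
# left: tray/balance; right: box/dock
u=c(a,165,140,335,270,4)
cv2.imwrite("pics/t1.png",u)
v=c(a,335,195,475,275,5)
s=cv2.imread("pics/scene0.png")
w=c(s,225,155,425,280,4)
cv2.imwrite("pics/t2.png",v); cv2.imwrite("pics/s1.png",w); print(u.shape,v.shape,w.shape)
E
```

```text
(520, 680, 3) (400, 700, 3) (500, 800, 3)
```

View pics/t1.png

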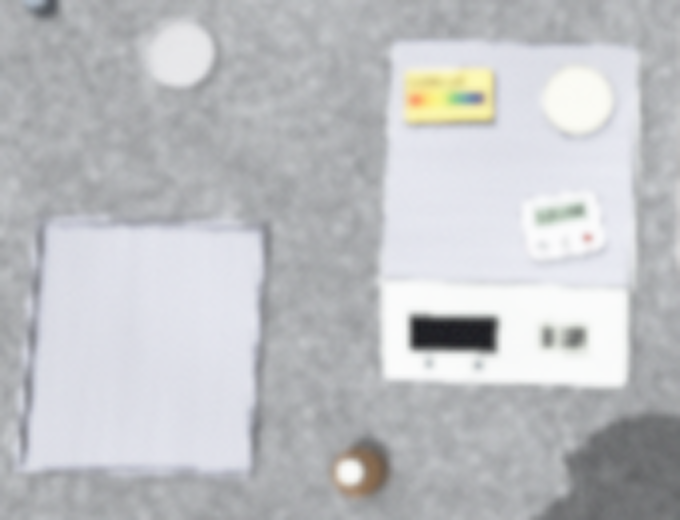

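View pics/t2.png

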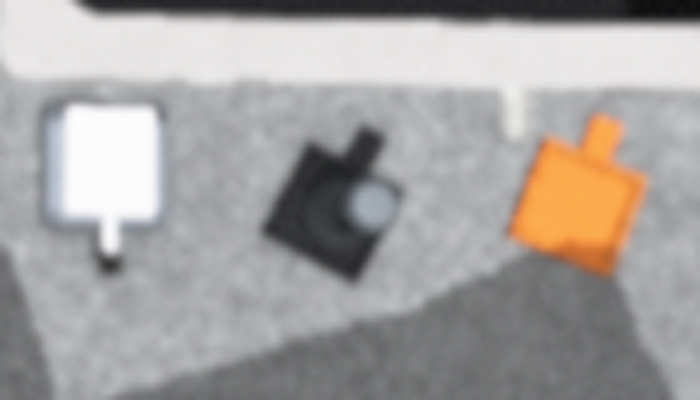

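View pics/s1.png

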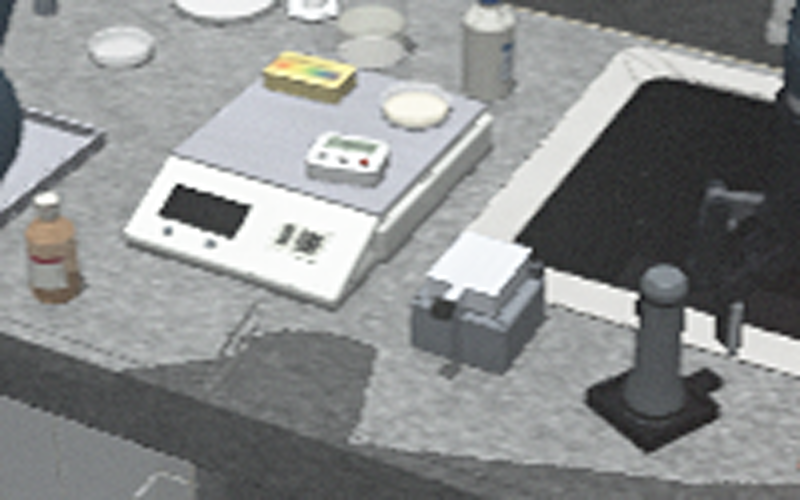

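The pan holds dish_b, the carton and the timer. dish_a is absent. Next I fit the poses from corner pixels.

```bash
cat > fit.py <<'E'
from h import *
from scipy.optimize import least_squares
T,S=Cam("top"),Cam("scene")
t1=lambda p:[165+(p[0]+.5)/4-.5,140+(p[1]+.5)/4-.5]
t2=lambda p:[335+(p[0]+.5)/5-.5,195+(p[1]+.5)/5-.5]
s1=lambda p:[225+(p[0]+.5)/4-.5,155+(p[1]+.5)/4-.5]
def fit(name,obs,g):
    def res(v):
        c,s=np.cos(v[2]),np.sin(v[2]); r=[]
        for cam,b,uv in obs:
            P=[v[0]+c*b[0]-s*b[1],v[1]+s*b[0]+c*b[1],b[2]]; r+=list(cam.proj([P])[0]-uv)
        return r
    o=least_squares(res,g,loss="soft_l1"); print(name,o.x.round(4),"res px",np.array(o.fun).reshape(-1,2).round(1).tolist()); return o.x
if __name__=="__main__":
    g=T.back([t1((510,160))],.05)[0]
    fit("balance",[(T,(.1,.1,.05),t1((392,44))),(T,(.1,-.1,.05),t1((637,46))),(T,(-.1,-.1,.05),t1((631,284))),(T,(-.1,.1,.05),t1((382,282))),
     (T,(-.177,.105,.002),t1((380,380))),(T,(-.177,-.105,.002),t1((626,386))),
     (S,(-.1,.1,.05),s1((172,158))),(S,(-.1,-.1,.05),s1((380,212))),(S,(.1,-.1,.05),s1((490,105))),(S,(-.177,.105,.002),s1((128,239))),(S,(-.177,-.105,.002),s1((335,305)))],[g[0],g[1],0])
    g=T.back([t1((145,345))],.01)[0]
    fit("tray",[(T,(.105,.095,.016),t1((43,218))),(T,(.105,-.095,.016),t1((265,228))),(T,(-.105,-.095,.016),t1((252,470))),(T,(-.105,.095,.016),t1((22,468))),(S,(.105,-.095,.016),s1((104,134)))],[g[0],g[1],0])
    g=T.back([t2((105,160))],.07)[0]
    fit("box",[(T,(-.0638,0,.0665),t2((108,262))),(T,(-.034,.028,.071),t2((62,222))),(T,(-.034,-.028,.071),t2((158,222))),
      (S,(-.0638,0,.0665),s1((441,308))),(S,(-.034,-.028,.071),s1((494,295))),(S,(-.034,.028,.071),s1((426,272))),(S,(-.04,-.04,0),s1((500,370))),(S,(-.04,.04,0),s1((413,346))),(S,(.04,-.04,.045),s1((545,268)))],[g[0],g[1],0])
    g=T.back([t2((335,211))],.014)[0]
    r=.035
    fit("dock",[(T,(r,r,.014),t2((310,142))),(T,(r,-r,.014),t2((405,190))),(T,(-r,-r,.014),t2((355,283))),(T,(-r,r,.014),t2((262,230))),
      (S,(-r,r,.014),s1((587,398))),(S,(-r,-r,.014),s1((650,444))),(S,(r,-r,.014),s1((720,404)))],[g[0],g[1],-.45])
    fit("scanner",[(T,(0,0,.123),t2((374,206))),(S,(0,0,.116),s1((664,284)))],[g[0],g[1],0])
    print("carton",T.back([t1((449,94))],.068), "dish",T.back([t1((577,99))],.065),S.back([s1((415,105))],.065),"timer",T.back([t1((563,226))],.069),S.back([s1((347,153))],.069))
    a=T.back([t1((530,258)),t1((605,248))],.066); print("timer y axis",a, np.arctan2(*(a[1]-a[0])[[0,1]]))
    a=T.back([t1((404,68)),t1((493,68)),t1((493,122)),t1((404,122))],.068);print("carton corners",a.round(4).tolist())
    print("carton S",S.back([s1((284,53)),s1((356,72)),s1((344,91)),s1((264,74))],.068).round(4).tolist())
    for z in (.02,.03): print("label",T.back([t1((564,337))],z),S.back([s1((300,238))],z))
    print("bottle",T.back([t1((350,470))],.088),S.back([s1((46,200))],.088),"spare",T.back([t1((181,55))],.015))
E
python3 fit.py
```

```text
balance [ 0.6195 -0.0058 -0.0084] res px [[0.5, -1.4], [-0.1, -0.1], [-0.3, 0.6], [-0.0, -0.7], [-0.1, -0.4], [1.7, -0.1], [-0.7, -1.2], [-0.0, 0.7], [-0.8, -0.5], [-2.9, 1.5], [1.1, 2.7]]
tray [ 0.466   0.2912 -0.0092] res px [[-0.9, -0.5], [1.1, -1.3], [0.4, 2.0], [-1.0, 0.9], [0.5, -0.4]]
box [ 0.4697 -0.2133  0.0157] res px [[0.0, -0.2], [0.4, -1.8], [-1.0, -1.7], [0.2, 0.5], [-0.1, -0.4], [-0.3, 0.5], [0.5, 2.2], [-1.7, 0.9], [0.1, 1.6]]
dock [ 0.4433 -0.3675 -0.4674] res px [[-0.0, -0.4], [0.1, -0.1], [0.7, 0.2], [0.1, 0.7], [-0.7, -1.6], [-0.2, -0.4], [0.3, 0.4]]
scanner [ 0.4413 -0.3688  0.    ] res px [[-0.1, -0.3], [-0.1, 0.6]]
carton [[0.67007081 0.04432944 0.068     ]] dish [[ 0.6688586 -0.0591311  0.065    ]] [[ 0.66397127 -0.06362925  0.065     ]] timer [[ 0.56372783 -0.05053052  0.069     ]] [[ 0.56238849 -0.05189066  0.069     ]]
timer y axis [[ 0.53779961 -0.02472976  0.066     ]
 [ 0.54708742 -0.08442997  0.066     ]] 2.9872556938531867
carton corners [[0.6909, 0.0815, 0.068], [0.6924, 0.0095, 0.068], [0.6477, 0.0081, 0.068], [0.6462, 0.0798, 0.068]]
carton S [[0.6878, 0.0794, 0.068], [0.6869, 0.0059, 0.068], [0.6525, -0.0006, 0.068], [0.6465, 0.0761, 0.068]]
label [[ 0.4792581  -0.05186525  0.02      ]] [[ 0.49877783 -0.04219218  0.02      ]]
label [[ 0.47835667 -0.0522096   0.03      ]] [[ 0.48606576 -0.04960023  0.03      ]]
bottle [[0.36749919 0.10751652 0.088     ]] [[0.36764303 0.1073302  0.088     ]] spare [[0.71179235 0.27695666 0.015     ]]
```

```bash
cat > go.py <<'E'
# usage: go.py x y z [a_deg]: prints tool-frame shift (units of 250mm) and roll (units of 5deg); shift in the frame BEFORE and AFTER the roll
import sys; from h import *
s=bot.state(); M=R.from_quat(s["orientation"]).as_matrix(); p=s["tcp_pos"]
a=np.degrees(np.arctan2(M[1,0],M[0,0]))
print("t",round(s["time_s"],2),"p",p.round(4),"a",round(a,2),"tilt",np.degrees(np.arccos(-M[2,2])).round(2),"q",s["q"].round(2),"F",s["ft_force"].round(1),"w",round(s["grip_width"]*85,1),"gf",round(s["grip_force"],1))
if len(sys.argv)>3:
    x=np.array(list(map(float,sys.argv[1:4]))); d=x-p
    A=float(sys.argv[4]) if len(sys.argv)>4 else a
    f=lambda b:(np.array([d@[np.cos(b),np.sin(b),0],d@[np.sin(b),-np.cos(b),0],-d[2]])/.25).round(3)
    print("before roll",f(np.radians(a)),"roll",round(-((A-a+180)%360-180)/5,2),"after roll",f(np.radians(A)))
E
python3 go.py .669 .043 .16 91
```

```text
t 0.1 p [ 0.2493 -0.5175  0.2305] a 25.71 tilt 0.11 q [-1.23  0.38  0.08  1.27 -0.    1.46] F [ 0.4 -0.7  0.3] w 84.8 gf 0.0
before roll [ 2.485 -1.292  0.282] roll -13.06 after roll [2.212 1.718 0.282]
```

>>> {"op": "step_arm", "data": {"plan": [0.138,-0.072,0,0,0.75,0.138,-0.072,0,0,0.75,0.138,-0.072,0,0,0.75,0.138,-0.072,0,0,0.75,0.138,-0.072,0,0,0.75,0.138,-0.072,0,0,0.75,0.138,-0.072,0,0,0.75,0.138,-0.072,0,0,0.75,0.138,-0.072,0,0,0.75,0.138,-0.072,0,0,0.75,0.138,-0.072,0,0,0.75,0.138,-0.072,0,0,0.75], "force": 30}}

```text
time_s: 1.1
tcp_pos: [0.5293, -0.1419, 0.231]
orientation: [0.975, 0.223, -0.0, -0.0]
ft_force: [-0.1, -1.1, 0.5]
grip_width: 0.75
grip_force: 0.0
```

>>> {"op": "step_arm", "data": {"plan": [0.138,-0.072,0,0,0.75,0.138,-0.072,0,0,0.75,0.138,-0.072,0,0,0.75,0.138,-0.072,0,0,0.75,0.138,-0.072,0,0,0.75,0.138,-0.072,0,0,0.75,0,0,0,-1,0.75,0,0,0,-1,0.75,0,0,0,-1,0.75,0,0,0,-1,0.75,0,0,0,-1,0.75,0,0,0,-1,0.75]}}

```text
time_s: 2.1
tcp_pos: [0.6681, 0.0434, 0.2305]
orientation: [0.883, 0.469, -0.001, -0.0]
ft_force: [-0.4, -0.0, 0.5]
grip_width: 0.748
grip_force: 0.0
```

>>> {"op": "step_arm", "data": {"plan": [0,0,0.03,-1,0.75,0,0,0.03,-1,0.75,0,0,0.03,-1,0.75,0,0,0.03,-1,0.75,0,0,0.03,-1,0.75,0,0,0.03,-1,0.75,0,0,0.03,-1,0.75,0,0,0,0,0.75,0,0,0,0,0.75]}}

```text
time_s: 2.85
tcp_pos: [0.6677, 0.0433, 0.1779]
orientation: [0.703, 0.711, -0.001, -0.001]
ft_force: [0.0, -0.9, 0.4]
grip_width: 0.748
grip_force: 0.0
```

```bash
python3 go.py .669 .043 .10 91; python3 - <<'E'
from h import *
crop("top",(165,120,445,280),2.8,"pics/t3.png")
E
```

```text
t 2.85 p [0.6677 0.0433 0.1779] a 90.59 tilt 0.13 q [-0.03  0.6   0.29  1.27 -0.    1.53] F [ 0.  -0.9  0.4] w 63.6 gf 0.0
before roll [-0.001  0.005  0.311] roll -0.08 after roll [-0.001  0.005  0.311]
```

View pics/t3.png

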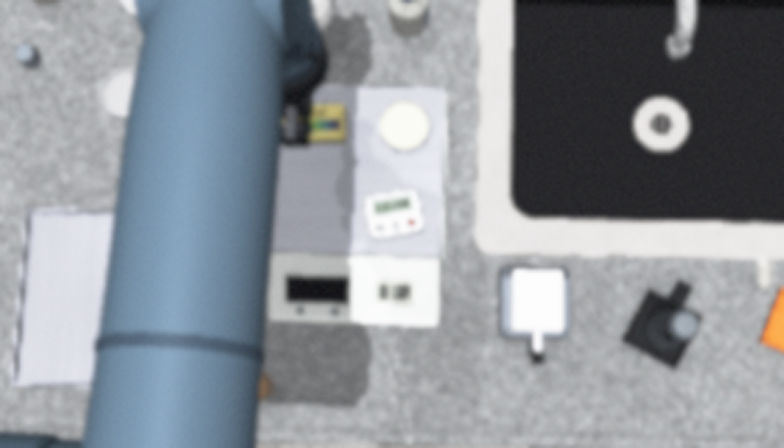

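The carton, dish and timer have not moved, and the gripper is over the carton at about (315,122). I'm descending now.

>>> {"op": "step_arm", "data": {"plan": [0,0,0.12,0,0.75,0,0,0.12,0,0.75,0,0,0.12,0,0.75,0,0,0.08,0,0.75,0,0,0.04,0,0.75,0,0,0.02,0,0.75,0,0,0,0,0.75]}}

```text
time_s: 3.48
tcp_pos: [0.6683, 0.0433, 0.0535]
orientation: [0.703, 0.711, -0.0, -0.0]
ft_force: [-0.2, -0.2, -0.7]
grip_width: 0.752
grip_force: 0.0
```

>>> {"op": "step_arm", "data": {"plan": [0,0,0,0,0,0,0,0,0,0,0,0,0,0,0,0,0,0,0,0,0,0,0,0,0,0,0,0,0,0,0,0,0,0,0], "force": 25}}

```text
time_s: 4.07
tcp_pos: [0.6702, 0.0432, 0.0561]
orientation: [0.703, 0.711, 0.001, 0.002]
ft_force: [0.2, -0.1, 5.1]
grip_width: 0.482
grip_force: 26.8
```

>>> {"op": "step_arm", "data": {"plan": [0,0,-0.06,0,0,0,0,-0.12,0,0,0,0,-0.12,0,0,0,0,-0.08,0,0,0,0,0,0,0]}}

```text
time_s: 4.48
tcp_pos: [0.6718, 0.0432, 0.1551]
orientation: [0.703, 0.711, 0.003, 0.004]
ft_force: [1.8, 0.2, 1.2]
grip_width: 0.484
grip_force: 26.1
```

```bash
python3 go.py .4117 .342 .147 90
```

```text
t 4.48 p [0.6718 0.0432 0.1551] a 90.71 tilt 0.57 q [-0.03  0.6   0.24  1.2  -0.    1.53] F [1.8 0.2 1.2] w 41.2 gf 26.1
before roll [ 1.208 -1.025  0.032] roll 0.14 after roll [ 1.195 -1.04   0.032]
```

>>> {"op": "step_arm", "data": {"plan": [0,0,0,0,0,0,0,0,0,0,0,0,0,0,0]}}

```text
time_s: 4.73
tcp_pos: [0.6673, 0.0433, 0.1471]
orientation: [0.703, 0.711, -0.001, -0.001]
ft_force: [1.0, -0.0, -0.9]
grip_width: 0.484
grip_force: 26.1
```

```bash
python3 go.py .4117 .342 .147 90; python3 - <<'E'
from h import *
im=crop("scene",(235,120,395,240),5,"pics/s2.png")
E
```

```text
t 4.73 p [0.6673 0.0433 0.1471] a 90.71 tilt 0.18 q [-0.03  0.61  0.23  1.2  -0.    1.53] F [ 1.  -0.  -0.9] w 41.1 gf 26.1
before roll [ 1.207 -1.007  0.   ] roll 0.14 after roll [ 1.195 -1.022  0.   ]
```

View pics/s2.png

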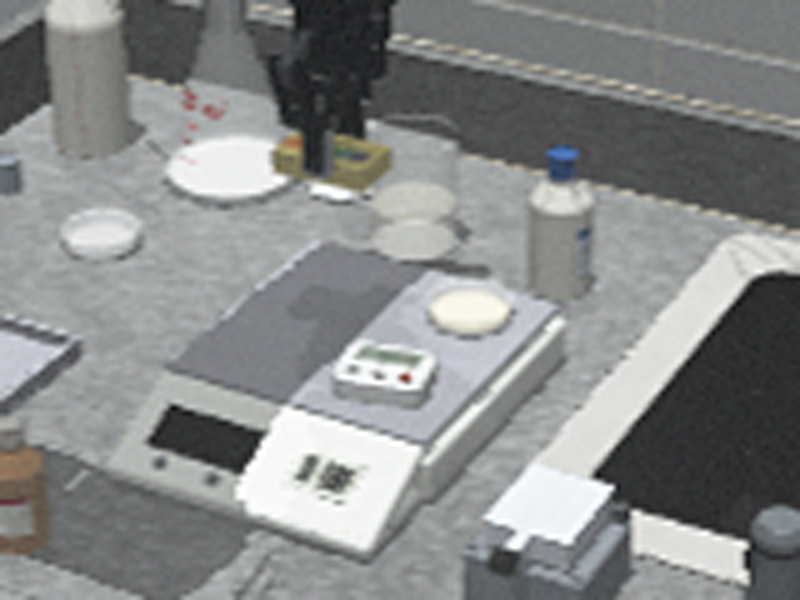

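The carton is held level in the gripper at (330,160). Moving it to the tray.

>>> {"op": "step_arm", "data": {"plan": [0.06,-0.05,0,0,0,0.115,-0.096,0,0,0,0.115,-0.096,0,0,0,0.115,-0.096,0,0,0,0.115,-0.096,0,0,0,0.115,-0.096,0,0,0,0.115,-0.096,0,0,0,0.115,-0.096,0,0,0,0.115,-0.096,0,0,0,0.115,-0.096,0,0,0,0.112,-0.093,0,0,0,0,0,0,0,0]}}

```text
time_s: 5.78
tcp_pos: [0.4076, 0.3453, 0.1476]
orientation: [0.7, 0.714, -0.001, -0.002]
ft_force: [0.3, -0.8, -0.4]
grip_width: 0.486
grip_force: 26.1
```

>>> {"op": "step_arm", "data": {"plan": [0,0,0.06,0,0,0,0,0.12,0,0,0,0,0.12,0,0,0,0,0.12,0,0,0,0,0.06,0,0,0,0,0.03,0,0,0,0,0.02,0,0,0,0,0,0,0,0,0,0,0,0]}}

```text
time_s: 6.53
tcp_pos: [0.4136, 0.3421, 0.0169]
orientation: [0.703, 0.711, 0.001, 0.0]
ft_force: [-0.5, -0.0, -0.5]
grip_width: 0.482
grip_force: 26.1
```

```bash
python3 go.py .4117 .342 .009 90
```

```text
t 6.53 p [0.4136 0.3421 0.0169] a 90.7 tilt 0.06 q [ 0.57  0.47 -0.38  0.72 -0.    2.13] F [-0.5 -0.  -0.5] w 41.0 gf 26.1
before roll [-0.    -0.008  0.032] roll 0.14 after roll [-0.    -0.008  0.032]
```

>>> {"op": "step_arm", "data": {"plan": [0,0,0.015,0,0,0,0,0.012,0,0,0,0,0,0,0,0,0,0,0,0]}}

```text
time_s: 6.87
tcp_pos: [0.4137, 0.3423, 0.0101]
orientation: [0.703, 0.712, 0.001, 0.0]
ft_force: [0.2, 0.2, 1.6]
grip_width: 0.484
grip_force: 26.3
```

>>> {"op": "step_arm", "data": {"plan": [0,0,0.006,0,0,0,0,0,0,0,0,0,0,0,0]}}

```text
time_s: 7.12
tcp_pos: [0.4137, 0.3423, 0.01]
orientation: [0.703, 0.712, 0.001, 0.0]
ft_force: [-2.9, -1.5, 13.4]
grip_width: 0.482
grip_force: 27.5
```

>>> {"op": "step_arm", "data": {"plan": [0,0,-0.006,0,0.62,0,0,0,0,0.62,0,0,0,0,0.62,0,0,-0.02,0,0.62,0,0,-0.08,0,0.62,0,0,-0.12,0,0.62,0,0,-0.12,0,0.62,0,0,-0.12,0,0.62,0,0,-0.12,0,0.8,0,0,0,0,0.8]}}

```text
time_s: 7.95
tcp_pos: [0.4161, 0.344, 0.1609]
orientation: [0.703, 0.712, 0.005, 0.001]
ft_force: [0.5, 0.9, -0.8]
grip_width: 0.802
grip_force: 0.0
```

```bash
python3 go.py .564 -.0512 .15 98.9; python3 - <<'E'
from h import *
import cv2
a=imaging.grab_frame("top"); b=cv2.imread("pics/top0.png")[:,:,::-1]
T=Cam("top")
# compare pan area: timer & dish moved?
for n,(x0,y0,x1,y1) in dict(dish=(298,154,322,176),timer=(294,185,319,207)).items():
    print(n,np.abs(a[y0:y1,x0:x1].astype(int)-b[y0:y1,x0:x1]).mean().round(1))
cv2.imwrite("pics/top1.png",a[:,:,::-1])
E
```

```text
t 7.95 p [0.4161 0.344  0.1609] a 90.72 tilt 0.58 q [ 0.57  0.33 -0.18  1.06 -0.    2.13] F [ 0.5  0.9 -0.8] w 68.1 gf 0.0
before roll [-1.588  0.572  0.044] roll -1.64 after roll [-1.653  0.34   0.044]
dish 1.9
timer 2.0
```

>>> {"op": "step_arm", "data": {"plan": [-0.1,0.036,0,0,0.8,-0.145,0.052,0,0,0.8,-0.145,0.052,0,0,0.8,-0.145,0.052,0,0,0.8,-0.145,0.052,0,0,0.8,-0.145,0.052,0,0,0.8,-0.145,0.052,0,0,0.8,-0.145,0.052,0,0,0.8,-0.145,0.052,0,0,0.8,-0.145,0.052,0,0,0.8,-0.145,0.052,0,0,0.8,-0.038,0.016,0,0,0.8]}}

```text
time_s: 9.0
tcp_pos: [0.5618, -0.0584, 0.1531]
orientation: [0.705, 0.71, -0.001, 0.001]
ft_force: [0.3, -0.3, -0.1]
grip_width: 0.797
grip_force: 0.0
```

>>> {"op": "step_arm", "data": {"plan": [0,0,0.04,-0.82,0.8,0,0,0.04,-0.82,0.8,0,0,0,0,0.8,0,0,0,0,0.8]}}

```text
time_s: 9.33
tcp_pos: [0.5594, -0.0528, 0.1331]
orientation: [0.651, 0.759, -0.001, -0.002]
ft_force: [0.0, 0.2, -1.0]
grip_width: 0.8
grip_force: 0.0
```

```bash
python3 go.py .5635 -.0512 .056 98.9
```

```text
t 9.33 p [ 0.5594 -0.0528  0.1331] a 98.82 tilt 0.21 q [-0.21  0.4  -0.14  1.03  0.    1.21] F [ 0.   0.2 -1. ] w 68.0 gf 0.0
before roll [0.004 0.017 0.308] roll -0.02 after roll [0.004 0.017 0.308]
```

>>> {"op": "step_arm", "data": {"plan": [0.004,0.017,0.03,0,0.8,0,0,0.1,0,0.8,0,0,0.1,0,0.8,0,0,0.05,0,0.8,0,0,0.028,0,0.8,0,0,0,0,0.8,0,0,0,0,0.8]}}

```text
time_s: 9.92
tcp_pos: [0.5653, -0.0514, 0.0579]
orientation: [0.65, 0.76, 0.0, 0.0]
ft_force: [-0.3, -0.7, 0.8]
grip_width: 0.801
grip_force: 0.0
```

>>> {"op": "step_arm", "data": {"plan": [0,0,0,0,0,0,0,0,0,0,0,0,0,0,0,0,0,0,0,0,0,0,0,0,0,0,0,0,0,0,0,0,0,0,0], "force": 30}}

```text
time_s: 10.5
tcp_pos: [0.5663, -0.0519, 0.0592]
orientation: [0.65, 0.76, 0.001, 0.001]
ft_force: [-0.7, -0.1, 7.3]
grip_width: 0.572
grip_force: 31.3
```

>>> {"op": "step_arm", "data": {"plan": [0,0,-0.03,0,0,0,0,-0.08,0,0,0,0,-0.12,0,0,0,0,-0.1,0,0,0,0,-0.05,0,0,0,0,0,0,0,0,0,0,0,0]}}

```text
time_s: 11.08
tcp_pos: [0.5655, -0.0519, 0.1533]
orientation: [0.65, 0.76, 0.0, 0.001]
ft_force: [-0.2, 0.8, -1.6]
grip_width: 0.572
grip_force: 31.2
```

```bash
python3 go.py .5165 .3455 .15 90
```

```text
t 11.08 p [ 0.5655 -0.0519  0.1533] a 98.91 tilt 0.11 q [-0.2   0.39 -0.1   1.08 -0.    1.21] F [-0.2  0.8 -1.6] w 48.6 gf 31.2
before roll [1.601 0.052 0.013] roll 1.78 after roll [ 1.59  -0.196  0.013]
```

>>> {"op": "step_arm", "data": {"plan": [0.08,0.004,0,0,0,0.142,0.005,0,0,0,0.142,0.004,0,0,0,0.142,0.005,0,0,0,0.142,0.004,0,0,0,0.142,0.005,0,0,0,0.142,0.004,0,0,0,0.142,0.005,0,0,0,0.142,0.004,0,0,0,0.142,0.005,0,0,0,0.142,0.004,0,0,0,0.1,0.003,0,0,0]}}

```text
time_s: 12.08
tcp_pos: [0.5137, 0.3478, 0.1502]
orientation: [0.649, 0.761, -0.001, -0.001]
ft_force: [1.1, -0.2, -0.7]
grip_width: 0.575
grip_force: 31.2
```

>>> {"op": "step_arm", "data": {"plan": [0,0,0.05,0.89,0,0,0,0.1,0.89,0,0,0,0.1,0,0,0,0,0.1,0,0,0,0,0.1,0,0,0,0,0.05,0,0,0,0,0.02,0,0,0,0,0,0,0,0,0,0,0,0]}}

```text
time_s: 12.83
tcp_pos: [0.5154, 0.3452, 0.022]
orientation: [0.707, 0.707, -0.001, -0.0]
ft_force: [0.6, 0.1, -1.1]
grip_width: 0.57
grip_force: 31.2
```

```bash
python3 go.py .5165 .3455 .012 90
```

```text
t 12.83 p [0.5154 0.3452 0.022 ] a 90.01 tilt 0.07 q [ 0.49  0.6  -0.12  0.85 -0.    2.06] F [ 0.6  0.1 -1.1] w 48.4 gf 31.2
before roll [0.001 0.005 0.04 ] roll 0.0 after roll [0.001 0.005 0.04 ]
```

>>> {"op": "step_arm", "data": {"plan": [0,0.004,0.02,0,0,0,0,0.016,0,0,0,0,0,0,0,0,0,0,0,0]}}

```text
time_s: 13.17
tcp_pos: [0.5169, 0.3455, 0.0137]
orientation: [0.707, 0.707, 0.0, 0.0]
ft_force: [0.2, -0.8, -0.8]
grip_width: 0.569
grip_force: 31.2
```

>>> {"op": "step_arm", "data": {"plan": [0,0,0.004,0,0,0,0,0,0,0,0,0,0,0,0]}}

```text
time_s: 13.42
tcp_pos: [0.5172, 0.3457, 0.0133]
orientation: [0.707, 0.707, 0.0, 0.0]
ft_force: [-0.9, -1.0, 3.9]
grip_width: 0.571
grip_force: 31.6
```

>>> {"op": "step_arm", "data": {"plan": [0,0,0,0,0.69,0,0,0,0,0.69,0,0,0,0,0.69,0,0,-0.02,0,0.69,0,0,-0.08,0,0.69,0,0,-0.12,0,0.69,0,0,-0.12,0,0.85,0,0,-0.12,0,0.85,0,0,-0.08,0,0.9,0,0,0,0,0.9]}}

```text
time_s: 14.25
tcp_pos: [0.5198, 0.3471, 0.1535]
orientation: [0.707, 0.707, 0.005, 0.001]
ft_force: [0.4, 0.4, 0.6]
grip_width: 0.901
grip_force: 0.0
```

```bash
python3 go.py .667 -.0605 .15 90; python3 - <<'E'
from h import *
import cv2
a=imaging.grab_frame("top"); b=cv2.imread("pics/top0.png")[:,:,::-1]
for n,(x0,y0,x1,y1) in dict(dish=(298,154,322,176)).items():
    print(n,np.abs(a[y0:y1,x0:x1].astype(int)-b[y0:y1,x0:x1]).mean().round(1))
# dish centroid by colour (yellowish vs bluish pan)
T=Cam("top")
for im in (a,b):
    r=im[145:212,264:322].astype(int); m=(r[...,0]-r[...,2]>5)
    y,x=np.nonzero(m[:38,30:]); print(m.sum(),len(x)); c=[x.mean()+294,y.mean()+145]; print(c,T.back([c],.065))
E
```

```text
t 14.25 p [0.5198 0.3471 0.1535] a 90.02 tilt 0.55 q [ 0.49  0.5   0.07  1.13 -0.    2.06] F [0.4 0.4 0.6] w 76.6 gf 0.0
before roll [-1.631  0.588  0.014] roll 0.0 after roll [-1.63   0.589  0.014]
dish 1.0
193 193
[np.float64(308.9481865284974), np.float64(164.47150259067357)] [[ 0.66854317 -0.05937591  0.065     ]]
508 166
[np.float64(308.71084337349396), np.float64(164.6867469879518)] [[ 0.66781248 -0.05862343  0.065     ]]
```

>>> {"op": "step_arm", "data": {"plan": [-0.1,0.037,0,0,0.9,-0.145,0.053,0,0,0.9,-0.145,0.053,0,0,0.9,-0.145,0.053,0,0,0.9,-0.145,0.053,0,0,0.9,-0.145,0.053,0,0,0.9,-0.145,0.053,0,0,0.9,-0.145,0.053,0,0,0.9,-0.145,0.053,0,0,0.9,-0.145,0.053,0,0,0.9,-0.145,0.053,0,0,0.9,-0.074,0.033,0,0,0.9]}}

```text
time_s: 15.3
tcp_pos: [0.6669, -0.065, 0.1457]
orientation: [0.708, 0.706, -0.001, -0.0]
ft_force: [0.7, 0.7, 0.5]
grip_width: 0.906
grip_force: 0.0
```

>>> {"op": "step_arm", "data": {"plan": [0,0,0.08,0,0.9,0,0,0,0,0.9,0,0,0,0,0.9,0,0,0,0,0.9]}}

```text
time_s: 15.63
tcp_pos: [0.6659, -0.0596, 0.1269]
orientation: [0.707, 0.707, -0.001, -0.001]
ft_force: [-0.0, 0.1, 0.4]
grip_width: 0.897
grip_force: 0.0
```

```bash
python3 go.py .667 -.0605 .057 90
```

```text
t 15.63 p [ 0.6659 -0.0596  0.1269] a 90.06 tilt 0.14 q [-0.18  0.61  0.19  1.15  0.    1.39] F [-0.   0.1  0.4] w 76.2 gf 0.0
before roll [-0.004  0.005  0.28 ] roll 0.01 after roll [-0.004  0.005  0.28 ]
```

>>> {"op": "step_arm", "data": {"plan": [-0.004,0.004,0.04,0,0.9,0,0,0.1,0,0.9,0,0,0.08,0,0.9,0,0,0.04,0,0.9,0,0,0.02,0,0.9,0,0,0,0,0.9,0,0,0,0,0.9]}}

```text
time_s: 16.22
tcp_pos: [0.6683, -0.0613, 0.0583]
orientation: [0.707, 0.707, 0.0, 0.0]
ft_force: [0.6, 0.2, 0.2]
grip_width: 0.898
grip_force: 0.0
```

>>> {"op": "step_arm", "data": {"plan": [0,0,0,0,0,0,0,0,0,0,0,0,0,0,0,0,0,0,0,0,0,0,0,0,0,0,0,0,0,0,0,0,0,0,0]}}

```text
time_s: 16.8
tcp_pos: [0.672, -0.0629, 0.065]
orientation: [0.707, 0.707, 0.003, 0.005]
ft_force: [-6.0, -0.4, 24.1]
grip_width: 0.002
grip_force: 12.0
```

>>> {"op": "step_arm", "data": {"plan": [0,0,-0.03,0,0,0,0,-0.08,0,0,0,0,-0.12,0,0,0,0,-0.1,0,0,0,0,-0.05,0,0,0,0,0,0,0,0,0,0,0,0]}}

```text
time_s: 17.38
tcp_pos: [0.6689, -0.0617, 0.1539]
orientation: [0.707, 0.707, 0.001, 0.001]
ft_force: [-0.6, 0.3, -0.6]
grip_width: 0.0
grip_force: 0.0
```

```bash
python3 go.py .4655 .246 .15 90
```

```text
t 17.38 p [ 0.6689 -0.0617  0.1539] a 90.01 tilt 0.18 q [-0.19  0.6   0.24  1.21 -0.    1.38] F [-0.6  0.3 -0.6] w 0.0 gf 0.0
before roll [ 1.231 -0.813  0.016] roll 0.0 after roll [ 1.231 -0.814  0.016]
```

```bash
python3 - <<'E'
from h import *
a=imaging.grab_frame("top"); b=imaging.grab_frame("scene")
A=cv2.resize(a[145:245,165:325],None,fx=3.75,fy=3.75,interpolation=2); B=cv2.resize(b[120:215,255:355],None,fx=2,fy=2,interpolation=2)
B=cv2.resize(b[135:215,250:360],None,fx=3,fy=3,interpolation=2)
o=np.zeros((600,600,3),np.uint8); o[:A.shape[0],:A.shape[1]]=A; o[376:600,:330]=B[:224]
o[376:600,330:600]=cv2.resize(a[145:181,283:326],(270,224),interpolation=2)
cv2.imwrite("pics/m1.png",o[:,:,::-1])
E
```

```text
(no output)
```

View pics/m1.png

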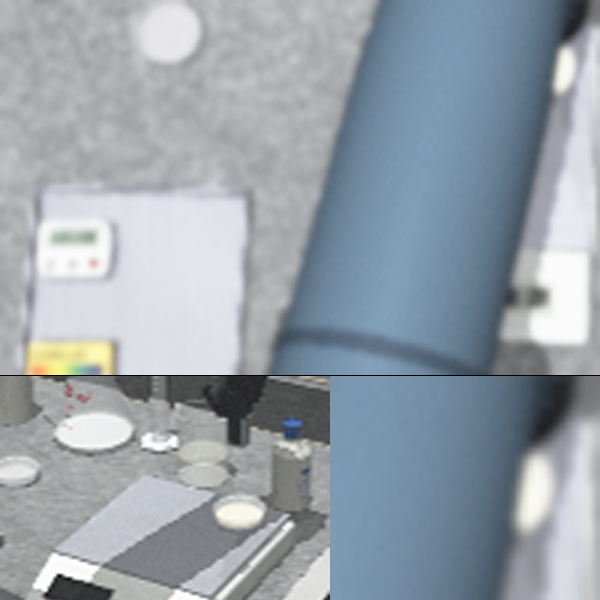

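The carton and timer are in the tray (75,250 and 70,360). The grip slid over the dish's edge, and the dish is still on the pan (scene inset 240,512). Re-measuring it.

```bash
python3 - <<'E'
from h import *
S=Cam("scene"); b0=cv2.imread("pics/scene0.png")[:,:,::-1]; b1=imaging.grab_frame("scene")
for im in (b0,b1):
    r=im[170:192,316:345].astype(int); m=((r[...,0]-r[...,2]>8)&(r.sum(2)>450)).astype(np.uint8)
    y,x=np.nonzero(m); c=[x.mean()+316,y.mean()+170]; print(len(x),np.round(c,2),[x.min()+316,x.max()+316,y.min()+170,y.max()+170],S.back([c],.06))
E
python3 go.py .667 -.0605 .057 90
```

```text
105 [328.46 181.77] [np.int64(321), np.int64(336), np.int64(178), np.int64(186)] [[ 0.66629351 -0.06283696  0.06      ]]
109 [329.21 180.81] [np.int64(322), np.int64(337), np.int64(177), np.int64(185)] [[ 0.6733716  -0.06221557  0.06      ]]
t 17.53 p [ 0.6668 -0.0613  0.1508] a 90.01 tilt 0.16 q [-0.19  0.61  0.24  1.21 -0.    1.38] F [-0.3  0.3  0.2] w 0.3 gf 0.0
before roll [0.003 0.001 0.375] roll 0.0 after roll [0.003 0.001 0.375]
```

>>> {"op": "step_arm", "data": {"plan": [0.004,0.024,0,0,0.95,0,0,0,0,0.95,0,0,0,0,0.95,0,0,0,0,0.95,0,0,0.05,0,0.95,0,0,0.1,0,0.95,0,0,0.1,0,0.95,0,0,0.08,0,0.95,0,0,0.05,0,0.95,0,0,0.02,0,0.95,0,0,0,0,0.95,0,0,0,0,0.95]}}

```text
time_s: 18.53
tcp_pos: [0.6741, -0.0605, 0.053]
orientation: [0.707, 0.707, 0.0, 0.0]
ft_force: [-0.6, -0.0, 0.8]
grip_width: 0.949
grip_force: 0.0
```

```bash
python3 go.py .6735 -.0605 .0485 90
```

```text
t 18.53 p [ 0.6741 -0.0605  0.053 ] a 90.01 tilt 0.03 q [-0.18  0.68  0.11  1.   -0.    1.39] F [-0.6 -0.   0.8] w 80.7 gf 0.0
before roll [ 0.    -0.003  0.018] roll 0.0 after roll [ 0.    -0.003  0.018]
```

>>> {"op": "step_arm", "data": {"plan": [0,0,0.018,0,0.9,0,0,0,0,0.9,0,0,0,0,0.8,0,0,0,0,0.72,0,0,0,0,0.64,0,0,0,0,0.62,0,0,0,0,0.62,0,0,0,0,0.62], "force": 25}}

```text
time_s: 19.2
tcp_pos: [0.6746, -0.0606, 0.0492]
orientation: [0.707, 0.707, 0.001, 0.001]
ft_force: [-1.4, 0.4, 5.2]
grip_width: 0.683
grip_force: 26.9
```

>>> {"op": "step_arm", "data": {"plan": [0,0,-0.03,0,0.55,0,0,-0.08,0,0.55,0,0,-0.12,0,0.55,0,0,-0.12,0,0.55,0,0,-0.05,0,0.55,0,0,0,0,0.55,0,0,0,0,0.55]}}

```text
time_s: 19.78
tcp_pos: [0.6744, -0.0606, 0.1486]
orientation: [0.707, 0.707, 0.0, 0.001]
ft_force: [-0.1, 0.3, -1.2]
grip_width: 0.677
grip_force: 26.6
```

```bash
python3 go.py .4655 .246 .15 90
```

```text
t 19.78 p [ 0.6744 -0.0606  0.1486] a 90.01 tilt 0.09 q [-0.18  0.62  0.26  1.21 -0.    1.39] F [-0.1  0.3 -1.2] w 57.6 gf 26.6
before roll [ 1.227 -0.835 -0.006] roll 0.0 after roll [ 1.226 -0.835 -0.006]
```

>>> {"op": "step_arm", "data": {"plan": [0.08,-0.054,0,0,0.55,0.118,-0.0805,0,0,0.55,0.118,-0.0805,0,0,0.55,0.118,-0.0805,0,0,0.55,0.118,-0.0805,0,0,0.55,0.118,-0.0805,0,0,0.55,0.118,-0.0805,0,0,0.55,0.118,-0.0805,0,0,0.55,0.118,-0.0805,0,0,0.55,0.118,-0.0805,0,0,0.55,0.085,-0.0565,0,0,0.55,0,0,0,0,0.55]}}

```text
time_s: 20.78
tcp_pos: [0.4601, 0.2489, 0.1457]
orientation: [0.705, 0.709, -0.002, -0.002]
ft_force: [-0.4, -0.7, -0.9]
grip_width: 0.683
grip_force: 26.7
```

>>> {"op": "step_arm", "data": {"plan": [0,0,0.05,0,0.55,0,0,0.12,0,0.55,0,0,0.12,0,0.55,0,0,0.12,0,0.55,0,0,0.08,0,0.55,0,0,0.04,0,0.55,0,0,0.02,0,0.55,0,0,0,0,0.55,0,0,0,0,0.55]}}

```text
time_s: 21.53
tcp_pos: [0.4655, 0.2462, 0.011]
orientation: [0.707, 0.707, 0.0, 0.0]
ft_force: [0.0, 0.1, 0.3]
grip_width: 0.679
grip_force: 26.7
```

```bash
python3 go.py .4655 .246 .004 90
```

```text
t 21.53 p [0.4655 0.2462 0.011 ] a 90.0 tilt 0.03 q [ 0.37  0.46 -0.41  0.7  -0.    1.94] F [0.  0.1 0.3] w 57.7 gf 26.7
before roll [-0.001 -0.     0.028] roll 0.0 after roll [-0.001 -0.     0.028]
```

>>> {"op": "step_arm", "data": {"plan": [0,0,0.016,0,0.55,0,0,0.008,0,0.55,0,0,0,0,0.55,0,0,0,0,0.55]}}

```text
time_s: 21.87
tcp_pos: [0.4654, 0.2464, 0.005]
orientation: [0.707, 0.707, 0.0, 0.0]
ft_force: [0.4, 0.1, -0.2]
grip_width: 0.675
grip_force: 26.7
```

>>> {"op": "step_arm", "data": {"plan": [0,0,0.006,0,0.55,0,0,0,0,0.55,0,0,0,0,0.55]}}

```text
time_s: 22.12
tcp_pos: [0.4654, 0.2464, 0.0032]
orientation: [0.707, 0.707, 0.0, 0.0]
ft_force: [1.0, 0.1, 0.9]
grip_width: 0.681
grip_force: 26.7
```

>>> {"op": "step_arm", "data": {"plan": [0,0,0,0,0.8,0,0,0,0,0.85,0,0,0,0,0.85,0,0,-0.02,0,0.85,0,0,-0.08,0,0.85,0,0,-0.12,0,0.85,0,0,-0.12,0,0.6,0,0,-0.12,0,0.5,0,0,-0.12,0,0.4,0,0,-0.12,0,0.4,0,0,0,0,0.4,0,0,0,0,0.4]}}

```text
time_s: 23.12
tcp_pos: [0.4667, 0.2469, 0.1805]
orientation: [0.707, 0.707, 0.002, 0.001]
ft_force: [-0.4, -0.3, -0.2]
grip_width: 0.402
grip_force: 0.0
```

```bash
python3 go.py .406 -.2143 .16 180.9
```

```text
t 23.12 p [0.4667 0.2469 0.1805] a 90.01 tilt 0.3 q [ 0.37  0.3  -0.17  1.1  -0.    1.94] F [-0.4 -0.3 -0.2] w 34.1 gf 0.0
before roll [-1.845 -0.243  0.082] roll -18.18 after roll [ 0.272 -1.841  0.082]
```

>>> {"op": "step_arm", "data": {"plan": [-0.1,-0.013,0,0,0.4,-0.145,-0.019,0,0,0.4,-0.145,-0.019,0,0,0.4,-0.145,-0.019,0,0,0.4,-0.145,-0.019,0,0,0.4,-0.145,-0.019,0,0,0.4,-0.145,-0.019,0,0,0.4,-0.145,-0.019,0,0,0.4,-0.145,-0.019,0,0,0.4,-0.145,-0.019,0,0,0.4,-0.145,-0.019,0,0,0.4,-0.145,-0.019,0,0,0.4]}}

```text
time_s: 24.12
tcp_pos: [0.408, -0.1786, 0.1767]
orientation: [0.707, 0.707, -0.0, -0.001]
ft_force: [0.1, -0.2, 0.2]
grip_width: 0.398
grip_force: 0.0
```

>>> {"op": "step_arm", "data": {"plan": [-0.11,-0.013,0,0,0.4,-0.04,-0.008,0,0,0.4,0,0,0,-1,0.4,0,0,0,-1,0.4,0,0,0,-1,0.4,0,0,0,-1,0.4,0,0,0,-1,0.4,0,0,0,-1,0.4,0,0,0,-1,0.4,0,0,0,-1,0.4,0,0,0,-1,0.4,0,0,0,-1,0.4]}}

```text
time_s: 25.12
tcp_pos: [0.4036, -0.2136, 0.1768]
orientation: [0.34, 0.941, 0.001, -0.001]
ft_force: [-1.0, 0.2, 0.4]
grip_width: 0.395
grip_force: 0.0
```

>>> {"op": "step_arm", "data": {"plan": [0,0,0,-1,0.4,0,0,0,-1,0.4,0,0,0,-1,0.4,0,0,0,-1,0.4,0,0,0,-1,0.4,0,0,0,-1,0.4,0,0,0.04,-1,0.4,0,0,0.04,-1,0.4,0,0,0,-0.18,0.4,0,0,0,0,0.4,0,0,0,0,0.4]}}

```text
time_s: 26.03
tcp_pos: [0.4041, -0.2144, 0.1578]
orientation: [-0.007, 1.0, 0.0, -0.0]
ft_force: [-1.1, -0.7, 0.3]
grip_width: 0.4
grip_force: 0.0
```

```bash
python3 go.py .406 -.2143 .16 180.9;  python3 - <<'E'
from h import *
a=imaging.grab_frame("top"); b=imaging.grab_frame("scene")
cv2.imwrite("pics/top2.png",a[:,:,::-1])
o=np.zeros((600,800,3),np.uint8)
A=cv2.resize(a[180:270,165:245],None,fx=5,fy=5,interpolation=2);o[:450,:400]=A
B=cv2.resize(b[180:260,320:400],None,fx=5,fy=5,interpolation=2);o[:400,400:]=B
C=cv2.resize(a[205:255,335:415],None,fx=4,fy=4,interpolation=2);o[400:600,400:720]=C
cv2.imwrite("pics/m2.png",o[:,:,::-1])
E
```

```text
t 26.03 p [ 0.4041 -0.2144  0.1578] a -179.16 tilt 0.06 q [-0.63  0.18 -0.38  1.01  0.   -0.64] F [-1.1 -0.7  0.3] w 34.0 gf 0.0
before roll [-0.008  0.    -0.009] roll -0.01 after roll [-0.008  0.    -0.009]
```

View pics/m2.png

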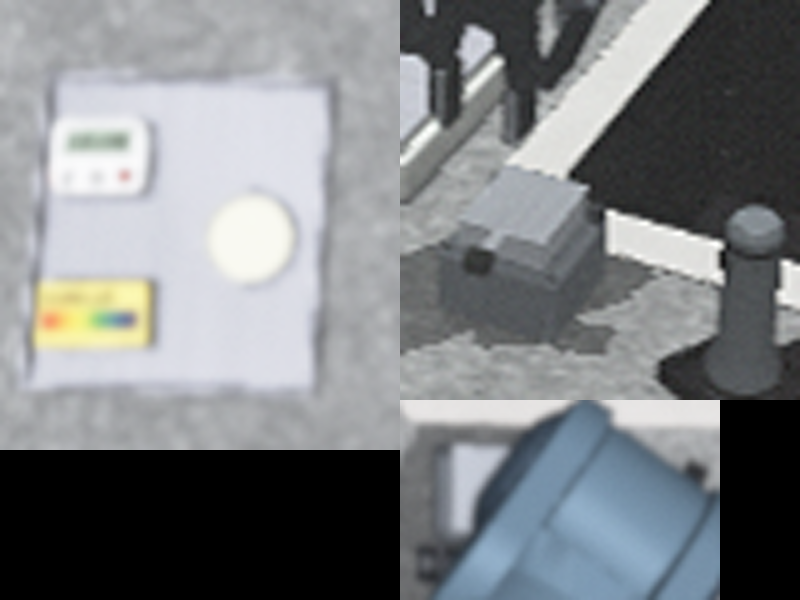

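The tray holds all three pieces: timer at (100,155), carton at (95,312), dish at (252,238). The fingers hang above the guard's tab at (478,261). Next I check the carton's clearance from the wall and work out the guard arc.

```bash
python3 - <<'E'
from h import *
T=Cam("top"); c=lambda p:[165+(p[0]+.5)/5-.5,180+(p[1]+.5)/5-.5]
print("carton edges top",T.back([c((36,315)),c((155,315)),c((95,281)),c((95,346))],.022).round(4).tolist())
print("timer",T.back([c((50,155)),c((153,155))],.022).round(4).tolist())
print("dish",T.back([c((252,238))],.019).round(4))
print("rim outer at same rows",T.back([c((36,315)),c((48,155)),c((328,155)),c((318,315))],.016).round(4).tolist())
h=np.array([.5037,-.051]);t0=np.arcsin(.0155/.099)
for th in (0,.3,.6,.9,1.2,1.5,1.7,1.95):print(th,(.5037-.099*np.cos(th+t0)).round(4),(.051+.099*np.sin(th+t0)).round(4))
E
```

```text
carton edges top [[0.4099, 0.3799, 0.022], [0.4112, 0.3034, 0.022], [0.4325, 0.3435, 0.022], [0.3906, 0.3406, 0.022]]
timer [[0.5144, 0.3785, 0.022], [0.5157, 0.3115, 0.022]]
dish [[0.4626 0.2445 0.019 ]]
rim outer at same rows [[0.4101, 0.3821, 0.016], [0.5151, 0.382, 0.016], [0.5187, 0.1985, 0.016], [0.4134, 0.1995, 0.016]]
0 0.4059 0.0665
0.3 0.4149 0.0947
0.6 0.4318 0.119
0.9 0.4551 0.1372
1.2 0.4827 0.1478
1.5 0.5122 0.1496
1.7 0.5317 0.146
1.95 0.5543 0.1361
```

>>> {"op": "step_arm", "data": {"plan": [-0.008,0,0.05,0,0.4,0,0,0.1,0,0.4,0,0,0.1,0,0.4,0,0,0.09,0,0.4,0,0,0.05,0,0.4,0,0,0.023,0,0.4,0,0,0,0,0.4,0,0,0,0,0.4]}}

```text
time_s: 26.8
tcp_pos: [0.4068, -0.2153, 0.0554]
orientation: [-0.008, 1.0, -0.0, 0.0]
ft_force: [-0.3, -0.4, 0.8]
grip_width: 0.4
grip_force: 0.0
```

>>> {"op": "step_arm", "data": {"plan": [0,0,0,0,0.25,0,0,0,0,0.2,0,0,0,0,0.1,0,0,0,0,0.1,0,0,0,0,0.1,0,0,0,0,0.1], "force": 20}}

```text
time_s: 27.3
tcp_pos: [0.4073, -0.2139, 0.0559]
orientation: [-0.008, 1.0, 0.001, 0.001]
ft_force: [1.0, 6.3, 5.1]
grip_width: 0.157
grip_force: 23.6
```

```bash
python3 go.py
```

```text
t 27.3 p [ 0.4073 -0.2139  0.0559] a -179.06 tilt 0.2 q [-0.62  0.29 -0.54  0.75  0.   -0.64] F [1.  6.3 5.1] w 13.4 gf 23.6
```

```bash
python3 - <<'E'
import numpy as np
t0=np.arcsin(.0155/.099); th=np.linspace(0,1.75,19)+t0
x=-.099*np.cos(th);z=.099*np.sin(th)
print([(a,b) for a,b in zip((-np.diff(x)/.25).round(3),(-np.diff(z)/.25).round(3))])
E
```

```text
[(np.float64(-0.008), np.float64(-0.038)), (np.float64(-0.011), np.float64(-0.037)), (np.float64(-0.015), np.float64(-0.035)), (np.float64(-0.018), np.float64(-0.034)), (np.float64(-0.022), np.float64(-0.032)), (np.float64(-0.025), np.float64(-0.03)), (np.float64(-0.027), np.float64(-0.027)), (np.float64(-0.03), np.float64(-0.024)), (np.float64(-0.032), np.float64(-0.021)), (np.float64(-0.034), np.float64(-0.018)), (np.float64(-0.036), np.float64(-0.015)), (np.float64(-0.037), np.float64(-0.011)), (np.float64(-0.038), np.float64(-0.008)), (np.float64(-0.038), np.float64(-0.004)), (np.float64(-0.038), np.float64(-0.0)), (np.float64(-0.038), np.float64(0.004)), (np.float64(-0.038), np.float64(0.007)), (np.float64(-0.037), np.float64(0.011))]
```

>>> {"op": "step_arm", "data": {"plan": [-0.008,0.004,-0.038,0,0.1,-0.011,0,-0.037,0,0.1,-0.015,0,-0.035,0,0.1,-0.018,0,-0.034,0,0.1,-0.022,0,-0.032,0,0.1,-0.025,0,-0.03,0,0.1,0,0,0,0,0.1]}}

```text
time_s: 27.88
tcp_pos: [0.4322, -0.2137, 0.1078]
orientation: [-0.008, 1.0, -0.0, 0.001]
ft_force: [-1.2, 0.7, -1.4]
grip_width: 0.156
grip_force: 22.4
```

```bash
python3 go.py
```

```text
t 27.88 p [ 0.4322 -0.2137  0.1078] a -179.05 tilt 0.07 q [-0.59  0.27 -0.41  0.89  0.   -0.61] F [-1.2  0.7 -1.4] w 13.3 gf 22.4
```

Forces are low, so the guard is following.

>>> {"op": "step_arm", "data": {"plan": [-0.027,0,-0.027,0,0.1,-0.03,0,-0.024,0,0.1,-0.032,0,-0.021,0,0.1,-0.034,0,-0.018,0,0.1,-0.036,0,-0.015,0,0.1,-0.037,0,-0.011,0,0.1,0,0,0,0,0.1]}}

```text
time_s: 28.47
tcp_pos: [0.4811, -0.2135, 0.136]
orientation: [-0.008, 1.0, -0.001, 0.0]
ft_force: [-1.7, 1.0, 3.3]
grip_width: 0.154
grip_force: 22.5
```

>>> {"op": "step_arm", "data": {"plan": [-0.038,0,-0.008,0,0.1,-0.038,0,-0.004,0,0.1,-0.038,0,0,0,0.1,-0.038,0,0.004,0,0.1,-0.038,0,0.007,0,0.1,-0.037,0,0.011,0,0.1,0,0,0,0,0.1,0,0,0,0,0.1]}}

```text
time_s: 29.13
tcp_pos: [0.5391, -0.2132, 0.1333]
orientation: [-0.008, 1.0, -0.001, 0.001]
ft_force: [0.9, -4.6, 3.7]
grip_width: 0.156
grip_force: 22.4
```

```bash
python3 go.py;  python3 - <<'E'
from h import *
b=imaging.grab_frame("scene")
cv2.imwrite("pics/s3.png",cv2.resize(b[150:260,310:420],None,fx=5,fy=5,interpolation=2)[:,:,::-1])
E
```

```text
t 29.13 p [ 0.5391 -0.2132  0.1333] a -179.07 tilt 0.23 q [-0.49  0.43 -0.1   1.04 -0.   -0.5 ] F [ 0.9 -4.6  3.7] w 13.3 gf 22.4
```

View pics/s3.png

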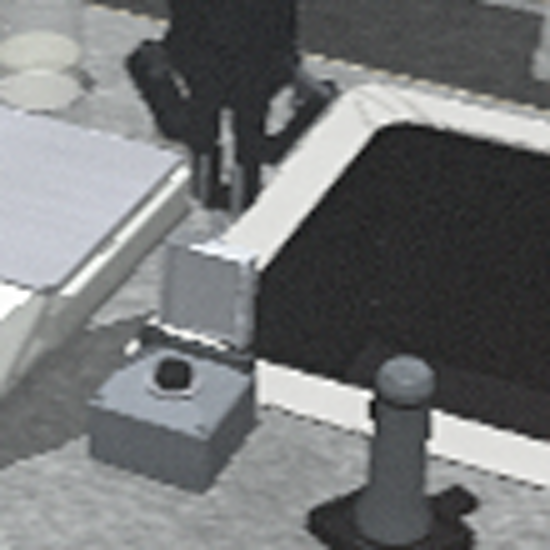

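The guard stands up past vertical at (205,290), the button is bare at (173,372), and the gripper still holds the tab. I'm releasing it and moving to the button.

>>> {"op": "step_arm", "data": {"plan": [0,0,0,0,0.3,0,0,0,0,0.4,0,0,0,0,0.4,0,0,-0.05,0,0.4,0,0,-0.1,0,0.4,0,0,-0.1,0,0.4,0,0,-0.08,0,0.3,0.05,0,0,0,0,0.1,0,0,0,0,0.1,0,0,0,0,0.037,0,0,0,0,0,0,0,0,0]}}

```text
time_s: 30.18
tcp_pos: [0.463, -0.2121, 0.2149]
orientation: [-0.007, 1.0, 0.001, -0.001]
ft_force: [-0.5, -1.0, 0.6]
grip_width: -0.0
grip_force: 0.0
```

```bash
python3 - <<'E'
from h import *
S=Cam("scene");T=Cam("top")
print(S.back([[310+(173+.5)/5-.5,150+(372+.5)/5-.5]],.057))
b=imaging.grab_frame("scene"); P=S.proj([[.5543,-.2125,.1361],[.5317,-.213,.146],[.4059,-.2143,.0665]])
print(P.round(1).tolist(),[b[int(round(v)),int(round(u))].tolist() for u,v in P])
E
python3 go.py .467 -.2135 .075
```

```text
[[ 0.46746745 -0.21537407  0.057     ]]
[[356.0, 188.2], [353.2, 188.9], [335.0, 232.1]] [[51, 52, 53], [150, 152, 151], [152, 161, 166]]
t 30.23 p [ 0.4645 -0.2126  0.2151] a -179.12 tilt 0.06 q [-0.55  0.25 -0.14  1.18  0.   -0.57] F [ 0.5  0.1 -0. ] w 0.4 gf 0.0
before roll [-0.01  -0.004  0.56 ] roll -0.0 after roll [-0.01  -0.004  0.56 ]
```

>>> {"op": "step_arm", "data": {"plan": [-0.01,-0.004,0.05,0,0,0,0,0.1,0,0,0,0,0.12,0,0,0,0,0.12,0,0,0,0,0.1,0,0,0,0,0.05,0,0,0,0,0.03,0,0,0,0,0.02,0,0,0,0,0,0,0,0,0,0,0,0]}}

```text
time_s: 31.07
tcp_pos: [0.4686, -0.2144, 0.0684]
orientation: [-0.008, 1.0, -0.0, 0.001]
ft_force: [-0.7, -0.9, -0.3]
grip_width: -0.003
grip_force: 0.0
```

>>> {"op": "step_arm", "data": {"plan": [0,0,0.02,0,0,0,0,0.008,0,0,0,0,0.008,0,0,0,0,0,0,0,0,0,0,0,0]}}

```text
time_s: 31.48
tcp_pos: [0.4676, -0.214, 0.0589]
orientation: [-0.008, 1.0, -0.0, 0.0]
ft_force: [0.8, -0.0, 0.2]
grip_width: -0.002
grip_force: 0.0
```

>>> {"op": "step_arm", "data": {"plan": [0,0,0.008,0,0,0,0,0.008,0,0,0,0,0.008,0,0,0,0,0,0,0,0,0,0,0,0]}}

```text
time_s: 31.9
tcp_pos: [0.4677, -0.2141, 0.0527]
orientation: [-0.008, 1.0, -0.0, 0.0]
ft_force: [1.6, 0.2, 1.2]
grip_width: 0.0
grip_force: 0.2
```

>>> {"op": "step_arm", "data": {"plan": [0,0,0.006,0,0,0,0,0,0,0,0,0,0,0,0]}}

```text
time_s: 32.15
tcp_pos: [0.4677, -0.2141, 0.0512]
orientation: [-0.008, 1.0, -0.0, 0.0]
ft_force: [0.6, -0.8, 0.5]
grip_width: 0.0
grip_force: 0.3
```

>>> {"op": "step_arm", "data": {"plan": [0,0,0.004,0,0,0,0,0,0,0,0,0,0,0,0]}}

```text
time_s: 32.4
tcp_pos: [0.4677, -0.2141, 0.051]
orientation: [-0.008, 1.0, -0.0, 0.0]
ft_force: [-2.4, 1.5, 7.2]
grip_width: -0.003
grip_force: 3.7
```

>>> {"op": "step_arm", "data": {"plan": [0,0,0.004,0,0,0,0,0,0,0,0,0,0,0,0]}}

```text
time_s: 32.65
tcp_pos: [0.4678, -0.2142, 0.0509]
orientation: [-0.008, 1.0, -0.0, 0.0]
ft_force: [-4.0, 2.0, 15.4]
grip_width: -0.002
grip_force: 7.5
```

>>> {"op": "step_arm", "data": {"plan": [0,0,-0.02,0,0,0,0,-0.06,0,0,0,0,-0.1,0,0,0,0,-0.12,0,0,0,0,-0.12,0,0,0,0,-0.12,0,0.2,0,0,-0.1,0,0.4,0,0,0,0,0.4,0,0,0,0,0.4]}}

```text
time_s: 33.4
tcp_pos: [0.4687, -0.2146, 0.2107]
orientation: [-0.008, 1.0, -0.001, 0.001]
ft_force: [0.4, 1.2, -0.0]
grip_width: 0.401
grip_force: 0.0
```

```bash
python3 go.py .555 -.2135 .21
```

```text
t 33.4 p [ 0.4687 -0.2146  0.2107] a -179.08 tilt 0.2 q [-0.55  0.26 -0.14  1.17 -0.   -0.57] F [ 0.4  1.2 -0. ] w 34.1 gf 0.0
before roll [-0.345 -0.001  0.003] roll -0.0 after roll [-0.345 -0.001  0.003]
```

>>> {"op": "step_arm", "data": {"plan": [-0.06,0.002,0,0,0.4,-0.12,0,0,0,0.4,-0.12,0,0,0,0.4,-0.049,0,0,0,0.4,0,0,0,0,0.4,0,0,0.08,0,0.4,0,0,0.1,0,0.4,0,0,0.08,0,0.4,0,0,0.05,0,0.4,0,0,0.03,0,0.4,0,0,0,0,0.4]}}

```text
time_s: 34.32
tcp_pos: [0.5521, -0.2111, 0.1213]
orientation: [-0.008, 1.0, 0.001, -0.003]
ft_force: [-0.4, 0.8, -0.4]
grip_width: 0.4
grip_force: 0.0
```

>>> {"op": "step_arm", "data": {"plan": [0,0,0,0,0.25,0,0,0,0,0.2,0,0,0,0,0.1,0,0,0,0,0.1,0,0,0,0,0.1,0,0,0,0,0.1]}}

```text
time_s: 34.82
tcp_pos: [0.5553, -0.2132, 0.1253]
orientation: [-0.008, 1.0, -0.001, 0.001]
ft_force: [-1.6, -4.6, 3.0]
grip_width: 0.158
grip_force: 23.8
```

```bash
python3 go.py; python3 - <<'E'
import numpy as np
t0=np.arcsin(.0155/.099); th=np.linspace(1.95,0,21)+t0
x=-.099*np.cos(th);z=.099*np.sin(th)
print([(float(a),float(b)) for a,b in zip((-np.diff(x)/.25).round(3),(-np.diff(z)/.25).round(3))])
E
```

```text
t 34.82 p [ 0.5553 -0.2132  0.1253] a -179.12 tilt 0.15 q [-0.47  0.46 -0.07  1.04 -0.   -0.49] F [-1.6 -4.6  3. ] w 13.4 gf 23.8
[(0.034, -0.018), (0.036, -0.015), (0.037, -0.011), (0.038, -0.007), (0.038, -0.004), (0.039, -0.0), (0.038, 0.004), (0.038, 0.007), (0.037, 0.011), (0.036, 0.015), (0.034, 0.018), (0.032, 0.021), (0.03, 0.024), (0.027, 0.027), (0.025, 0.03), (0.022, 0.032), (0.018, 0.034), (0.015, 0.036), (0.012, 0.037), (0.008, 0.038)]
```

>>> {"op": "step_arm", "data": {"plan": [0.034,0,-0.018,0,0.1,0.036,0,-0.015,0,0.1,0.037,0,-0.011,0,0.1,0.038,0,-0.007,0,0.1,0.038,0,-0.004,0,0.1,0.039,0,0,0,0.1,0.038,0,0.004,0,0.1,0.038,0,0.007,0,0.1,0.037,0,0.011,0,0.1,0.036,0,0.015,0,0.1,0,0,0,0,0.1]}}

```text
time_s: 35.73
tcp_pos: [0.4597, -0.2134, 0.1291]
orientation: [-0.007, 1.0, -0.0, -0.001]
ft_force: [-1.8, -3.8, 6.7]
grip_width: 0.154
grip_force: 25.1
```

>>> {"op": "step_arm", "data": {"plan": [0.034,0,0.018,0,0.1,0.032,0,0.021,0,0.1,0.03,0,0.024,0,0.1,0.027,0,0.027,0,0.1,0.025,0,0.03,0,0.1,0.022,0,0.032,0,0.1,0.018,0,0.034,0,0.1,0.015,0,0.036,0,0.1,0.012,0,0.037,0,0.1,0.008,0,0.034,0,0.1,0,0,0,0,0.1]}}

```text
time_s: 36.65
tcp_pos: [0.4035, -0.2134, 0.054]
orientation: [-0.008, 1.0, 0.001, -0.002]
ft_force: [-4.5, -2.7, 3.1]
grip_width: 0.158
grip_force: 28.2
```

>>> {"op": "step_arm", "data": {"plan": [0,0,0.002,0,0.1,0,0,0,0,0.1,0,0,0,0,0.3,0,0,0,0,0.4,0,0,0,0,0.4,0,0,-0.05,0,0.4,0,0,-0.1,0,0.4,0,0,-0.12,0,0.4,0,0,-0.12,0,0.7,0,0,-0.12,0,0.7,0,0,-0.12,0,0.7,0,0,0,0,0.7]}}

```text
time_s: 37.65
tcp_pos: [0.4093, -0.2159, 0.2184]
orientation: [-0.008, 1.0, -0.002, 0.004]
ft_force: [1.2, -1.4, 1.0]
grip_width: 0.699
grip_force: 0.0
```

```bash
python3 go.py .4415 -.3685 .20 153.2; python3 - <<'E'
from h import *
S=Cam("scene");b=imaging.grab_frame("scene"); a=cv2.imread("pics/scene0.png")[:,:,::-1]
print("guard diff vs start",np.abs(b[210:250,325:365].astype(int)-a[210:250,325:365]).mean())
P=S.proj([[.5543,-.2125,.1361],[.4059,-.2143,.0665]]).round().astype(int); print([b[v,u].tolist() for u,v in P], b[230:235,333:338].min((0,1)))
E
```

```text
t 37.65 p [ 0.4093 -0.2159  0.2184] a -179.04 tilt 0.55 q [-0.62  0.15 -0.26  1.15  0.   -0.64] F [ 1.2 -1.4  1. ] w 59.4 gf 0.0
before roll [-0.118 -0.613  0.073] roll 5.55 after roll [-0.39  -0.487  0.073]
guard diff vs start 24.72833333333333
[[164, 166, 166], [64, 63, 64]] [47 50 50]
```

The guard is closed, with the tab dark again at its closed position. Next is the scanner.

>>> {"op": "step_arm", "data": {"plan": [-0.02,-0.1,0,0,0.7,-0.03,-0.15,0,0,0.7,-0.03,-0.15,0,0,0.7,-0.03,-0.14,0,0,0.7,-0.016,-0.071,0,0,0.7,0,0,0,1,0.7,0,0,0,1,0.7,0,0,0,1,0.7,0,0,0,1,0.7,0,0,0,1,0.7,0,0,0,0.55,0.7,0,0,0,0,0.7]}}

```text
time_s: 38.7
tcp_pos: [0.4399, -0.3657, 0.2109]
orientation: [0.232, 0.973, 0.001, -0.001]
ft_force: [0.3, -0.2, 0.2]
grip_width: 0.698
grip_force: 0.0
```

```bash
python3 go.py .442 -.368 .071 153.2
```

```text
t 38.7 p [ 0.4399 -0.3657  0.2109] a 153.14 tilt 0.17 q [-0.8   0.38  0.03  1.23  0.   -0.34] F [ 0.3 -0.2  0.2] w 59.4 gf 0.0
before roll [-0.012 -0.004  0.56 ] roll -0.01 after roll [-0.012 -0.004  0.56 ]
```

>>> {"op": "step_arm", "data": {"plan": [-0.008,-0.004,0.05,0,0.7,0,0,0.1,0,0.7,0,0,0.12,0,0.7,0,0,0.12,0,0.7,0,0,0.1,0,0.7,0,0,0.05,0,0.7,0,0,0.012,0,0.7,0,0,0,0,0.7,0,0,0,0,0.7]}}

```text
time_s: 39.45
tcp_pos: [0.4419, -0.3686, 0.0749]
orientation: [0.232, 0.973, -0.0, 0.0]
ft_force: [0.2, 0.4, 0.9]
grip_width: 0.7
grip_force: 0.0
```

>>> {"op": "step_arm", "data": {"plan": [0,0,0,0,0.55,0,0,0,0,0.45,0,0,0,0,0.35,0,0,0,0,0.35,0,0,0,0,0.35,0,0,0,0,0.35], "force": 20}}

```text
time_s: 39.95
tcp_pos: [0.4426, -0.3692, 0.0759]
orientation: [0.232, 0.973, -0.001, 0.001]
ft_force: [0.8, 1.5, 5.6]
grip_width: 0.396
grip_force: 19.9
```

```bash
python3 go.py .442 -.368 .071 153.2
```

```text
t 39.95 p [ 0.4426 -0.3692  0.0759] a 153.18 tilt 0.16 q [-0.81  0.47 -0.2   0.9   0.   -0.34] F [0.8 1.5 5.6] w 33.7 gf 19.9
before roll [0.004 0.003 0.02 ] roll -0.0 after roll [0.004 0.003 0.02 ]
```

>>> {"op": "step_arm", "data": {"plan": [0,0,-0.008,0,0.35,0.012,0,0,0,0.35,0.012,0,0,0,0.35,0.012,0,0,0,0.35,0.012,0,0,0,0.35,0,0,0,0,0.35,0,0,0,0,0.35]}}

```text
time_s: 40.53
tcp_pos: [0.4314, -0.3633, 0.0769]
orientation: [0.232, 0.973, -0.0, 0.001]
ft_force: [2.7, -0.2, 0.2]
grip_width: 0.394
grip_force: 19.9
```

>>> {"op": "step_arm", "data": {"plan": [0.012,0,0,0,0.35,0.012,0,0,0,0.35,0.012,0,0,0,0.35,0,0,0,0,0.35,0,0,0,0,0.35]}}

```text
time_s: 40.95
tcp_pos: [0.4232, -0.3595, 0.0774]
orientation: [0.232, 0.973, -0.001, 0.001]
ft_force: [3.2, -0.9, 5.8]
grip_width: 0.396
grip_force: 19.9
```

```bash
python3 go.py
```

```text
t 40.95 p [ 0.4232 -0.3595  0.0774] a 153.16 tilt 0.1 q [-0.82  0.43 -0.25  0.88 -0.   -0.35] F [ 3.2 -0.9  5.8] w 33.7 gf 19.9
```

>>> {"op": "step_arm", "data": {"plan": [0.012,0,-0.003,0,0.35,0.012,0,0,0,0.35,0.012,0,0,0,0.35,0.012,0,0,0,0.35,0.012,0,0,0,0.35,0.012,0,0,0,0.35,0.006,0,0,0,0.35,0,0,0,0,0.35,0,0,0,0,0.35]}}

```text
time_s: 41.7
tcp_pos: [0.4048, -0.3499, 0.0769]
orientation: [0.232, 0.973, 0.0, -0.001]
ft_force: [0.9, -1.7, -0.8]
grip_width: 0.386
grip_force: 20.1
```

```bash
python3 go.py; python3 - <<'E'
from h import *
a=imaging.grab_frame("top"); b=imaging.grab_frame("scene")
o=np.zeros((480,800,3),np.uint8)
o[:,:480]=cv2.resize(b[210:270,350:410],None,fx=8,fy=8,interpolation=2)
o[:320,480:]=cv2.resize(a[210:250,380:420],None,fx=8,fy=8,interpolation=2)
cv2.imwrite("pics/m3.png",o[:,:,::-1])
E
```

```text
t 41.7 p [ 0.4048 -0.3499  0.0769] a 153.15 tilt 0.09 q [-0.83  0.4  -0.31  0.87 -0.   -0.36] F [ 0.9 -1.7 -0.8] w 32.8 gf 20.1
```

View pics/m3.png

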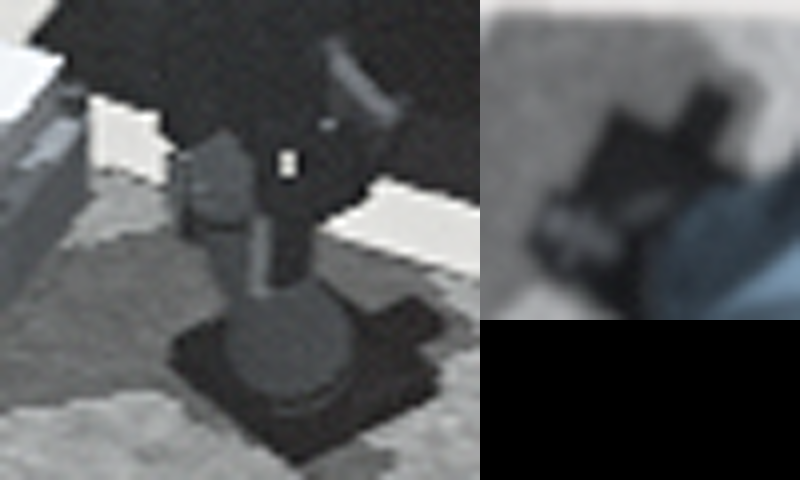

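The scanner is tilted in the grip, with its top at (220,175) leaning away from its foot at (290,340). I'm lifting with a firmer grip.

>>> {"op": "step_arm", "data": {"plan": [0,0,0,0,0.2,0,0,0,0,0.2,0,0,-0.03,0,0.2,0,0,-0.06,0,0.2,0,0,-0.08,0,0.2,0,0,-0.08,0,0.2,0,0,-0.08,0,0.2,0,0,-0.08,0,0.2,0,0,-0.05,0,0.2,0,0,-0.02,0,0.2,0,0,0,0,0.2,0,0,0,0,0.2], "force": 50}}

```text
time_s: 42.8
tcp_pos: [0.405, -0.3497, 0.1967]
orientation: [0.232, 0.973, 0.0, -0.001]
ft_force: [0.5, 0.7, -1.3]
grip_width: 0.381
grip_force: 49.8
```

```bash
python3 go.py .409 -.052 .155 179.5; python3 - <<'E'
from h import *
a=imaging.grab_frame("top"); b=imaging.grab_frame("scene")
S=Cam("scene")
s=bot.state(); g=s["tcp_pos"]+[0,0,.019]; az=np.radians(153.15); u=np.array([np.cos(az),np.sin(az),0])
c=S.proj([g])[0].round().astype(int); x0,y0=c[0]-35,c[1]-30; print(x0,y0)
im=cv2.resize(b[y0:y0+80,x0:x0+75],None,fx=7,fy=7,interpolation=2)
cv2.imwrite("pics/s4.png",im[:,:,::-1])
for th in (0,20,25,30):
    t=np.radians(th); n=np.sin(t)*u+np.array([0,0,np.cos(t)])
    P=S.proj([g-n*.09,g-n*.07,g+n*.022,g+n*.03])
    print(th,((P-[x0,y0])*7+3).round(0).tolist())
E
```

```text
t 42.8 p [ 0.405  -0.3497  0.1967] a 153.17 tilt 0.08 q [-0.83  0.31 -0.11  1.16 -0.   -0.36] F [ 0.5  0.7 -1.3] w 32.4 gf 49.8
before roll [0.523 1.07  0.167] roll -5.27 after roll [-0.006  1.191  0.167]
347 171
0 [[230.0, 406.0], [233.0, 364.0], [249.0, 164.0], [251.0, 146.0]]
20 [[289.0, 368.0], [280.0, 335.0], [234.0, 173.0], [230.0, 158.0]]
25 [[303.0, 356.0], [291.0, 325.0], [230.0, 176.0], [225.0, 163.0]]
30 [[317.0, 342.0], [302.0, 315.0], [227.0, 180.0], [220.0, 167.0]]
```

View pics/s4.png

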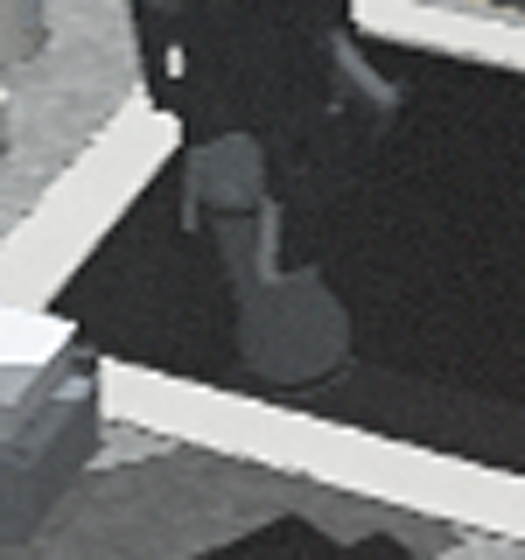

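```bash
python3 - <<'E'
from h import *
S=Cam("scene"); s=bot.state(); g=s["tcp_pos"]+[0,0,.019]; az=np.radians(153.15); u=np.array([np.cos(az),np.sin(az),0]); v=np.array([-u[1],u[0],0]); ph=np.linspace(0,6.28,60)
for sg in (.082,.086,.09):
  for th in (18,22,25,28,32):
    t=np.radians(th); n=np.sin(t)*u+np.array([0,0,np.cos(t)]); w=np.cross(n,v)
    P=[g-n*(sg-h)+.022*(np.cos(p)*v+np.sin(p)*w) for h in(0,.02) for p in ph]
    Q=(S.proj(P)-[347,171])*7+3
    D=[g+n*(h-sg)+.017*(np.cos(p)*v+np.sin(p)*w) for h in(.112,) for p in ph]; E=(S.proj(D)-[347,171])*7+3
    print(sg,th,"x",Q[:,0].min().round(),Q[:,0].max().round(),"ymin,max",Q[:,1].min().round(),Q[:,1].max().round(),"top",E.min(0).round(),E.max(0).round())
E
```

```text
0.082 18 x 216.0 336.0 ymin,max 284.0 401.0 top [187. 125.] [277. 189.]
0.082 22 x 225.0 346.0 ymin,max 275.0 394.0 top [183. 126.] [273. 194.]
0.082 25 x 231.0 353.0 ymin,max 269.0 389.0 top [180. 128.] [269. 198.]
0.082 28 x 237.0 360.0 ymin,max 262.0 383.0 top [178. 129.] [266. 202.]
0.082 32 x 246.0 369.0 ymin,max 252.0 374.0 top [175. 131.] [261. 207.]
0.086 18 x 218.0 337.0 ymin,max 291.0 408.0 top [189. 133.] [279. 196.]
0.086 22 x 227.0 348.0 ymin,max 282.0 400.0 top [185. 134.] [275. 201.]
0.086 25 x 234.0 356.0 ymin,max 275.0 395.0 top [183. 135.] [272. 205.]
0.086 28 x 240.0 363.0 ymin,max 268.0 388.0 top [181. 136.] [269. 208.]
0.086 32 x 249.0 373.0 ymin,max 258.0 379.0 top [179. 137.] [265. 213.]
0.09 18 x 220.0 339.0 ymin,max 298.0 415.0 top [190. 140.] [281. 204.]
0.09 22 x 229.0 350.0 ymin,max 288.0 407.0 top [188. 141.] [277. 208.]
0.09 25 x 236.0 358.0 ymin,max 281.0 401.0 top [186. 141.] [275. 211.]
0.09 28 x 243.0 366.0 ymin,max 274.0 394.0 top [184. 142.] [272. 215.]
0.09 32 x 253.0 376.0 ymin,max 263.0 385.0 top [182. 143.] [268. 219.]
```

The silhouette fits a tilt of about 25°, gripped about 82 mm above the window. Next I triangulate the label from both views, masking its dark bars.

```bash
cat > tri.py <<'E'
from h import *
from scipy.optimize import least_squares
T,S=Cam("top"),Cam("scene")
def tri(ut,us):
    f=lambda p:np.r_[T.proj([p])[0]-ut,S.proj([p])[0]-us]
    o=least_squares(f,[.48,-.05,.03]); return o.x.round(4),o.fun.round(2)
E
python3 - <<'E'
from tri import *
t=cv2.imread("pics/top0.png"); s=cv2.imread("pics/scene0.png")
def dark(im,x0,y0,x1,y1,th):
    g=cv2.cvtColor(im,cv2.COLOR_BGR2GRAY)[y0:y1,x0:x1].astype(float); w=np.clip(th-g,0,None)
    ys,xs=np.mgrid[y0:y1,x0:x1]; xx=xs[w>25];yy=ys[w>25]
    return np.array([(w*xs).sum()/w.sum(),(w*ys).sum()/w.sum()]),np.array([(xx.min()+xx.max())/2,(yy.min()+yy.max())/2]),(xx.min(),xx.max(),yy.min(),yy.max())
A=dark(t,297,217,316,231,215); B=dark(s,291,206,310,224,200); print(A,B)
print("label centroid",tri(A[0],B[0]),"bbox",tri(A[1],B[1]))
t1=lambda p:np.array([165+(p[0]+.5)/4-.5,140+(p[1]+.5)/4-.5]); s1=lambda p:np.array([225+(p[0]+.5)/4-.5,155+(p[1]+.5)/4-.5])
print("front L",tri(t1((380,380)),s1((128,235))),"front R",tri(t1((626,386)),s1((335,303))),"pan FR",tri(t1((631,284)),s1((380,212))),"pan FL",tri(t1((382,282)),s1((172,158))))
print("display corners TL",tri(t1((410,316)),s1((176,185))),"BR",tri(t1((497,352)),s1((238,238))))
E
```

```text
(array([306.08792049, 223.93157492]), array([306., 224.]), (np.int64(301), np.int64(311), np.int64(222), np.int64(226))) (array([300.08033499, 214.62717122]), array([299.5, 215.5]), (np.int64(294), np.int64(305), np.int64(211), np.int64(220)))
label centroid (array([ 0.4783, -0.0547,  0.0343]), array([ 0.26, -0.15, -0.29,  0.01])) bbox (array([ 0.478 , -0.0536,  0.0308]), array([ 0.03, -0.02, -0.04,  0.  ]))
front L (array([0.4441, 0.0945, 0.0134]), array([ 1.28, -0.77, -1.5 , -0.03])) front R (array([ 0.4411, -0.1046,  0.0131]), array([ 0.3 , -0.17, -0.33,  0.02])) pan FR (array([ 0.5199, -0.1052,  0.0522]), array([-0.19,  0.11,  0.22, -0.02])) pan FL (array([0.5194, 0.0941, 0.0461]), array([ 0.43, -0.26, -0.52, -0.  ]))
display corners TL (array([0.4922, 0.0719, 0.0412]), array([ 0.17, -0.1 , -0.2 , -0.  ])) BR (array([0.4668, 0.    , 0.0261]), array([ 0.72, -0.42, -0.82,  0.02]))
```

```bash
python3 go.py .410 -.054 .1967 179.5
```

```text
t 42.9 p [ 0.4047 -0.3494  0.196 ] a 153.17 tilt 0.16 q [-0.83  0.31 -0.11  1.16 -0.   -0.36] F [ 0.2  0.2 -1.9] w 33.0 gf 49.8
before roll [ 0.514  1.064 -0.003] roll -5.27 after roll [-0.011  1.182 -0.003]
```

>>> {"op": "step_arm", "data": {"plan": [0.025,0.052,0,0,0.2,0.0475,0.0985,0,0,0.2,0.0475,0.0985,0,0,0.2,0.0475,0.0985,0,0,0.2,0.0475,0.0985,0,0,0.2,0.0475,0.0985,0,0,0.2,0.0475,0.0985,0,0,0.2,0.0475,0.0985,0,0,0.2,0.0475,0.0985,0,0,0.2,0.0475,0.0985,0,0,0.2,0.0365,0.0735,0,0,0.2,0.025,0.052,0,0,0.2]}}

```text
time_s: 43.9
tcp_pos: [0.4092, -0.052, 0.1964]
orientation: [0.231, 0.973, 0.0, -0.001]
ft_force: [1.3, 0.1, -1.6]
grip_width: 0.387
grip_force: 50.0
```

>>> {"op": "step_arm", "data": {"plan": [0,0,0,-0.5,0.2,0,0,0,-1,0.2,0,0,0,-1,0.2,0,0,0,-1,0.2,0,0,0,-1,0.2,0,0,0,-0.77,0.2,0,0,0.02,0,0.2,0,0,0.05,0,0.2,0,0,0.05,0,0.2,0,0,0.03,0,0.2,0,0,0,0,0.2,0,0,0,0,0.2]}}

```text
time_s: 44.9
tcp_pos: [0.41, -0.0544, 0.1591]
orientation: [0.005, 1.0, 0.0, -0.001]
ft_force: [-0.2, 0.2, -1.4]
grip_width: 0.385
grip_force: 50.0
```

```bash
python3 go.py .410 -.054 .158 179.5; python3 - <<'E'
from h import *
a=imaging.grab_frame("top"); b=imaging.grab_frame("scene"); cv2.imwrite("pics/scan_s.png",b[:,:,::-1]);cv2.imwrite("pics/scan_t.png",a[:,:,::-1])
S=Cam("scene"); s=bot.state(); g=s["tcp_pos"]+[0,0,.019]; az=np.radians(179.5); u=np.array([np.cos(az),np.sin(az),0]); v=np.array([-u[1],u[0],0]); ph=np.linspace(0,6.28,60)
c=S.proj([g])[0].round().astype(int); x0,y0=c[0]-25,c[1]-28; print(x0,y0)
cv2.imwrite("pics/s5.png",cv2.resize(b[y0:y0+75,x0:x0+75],None,fx=8,fy=8,interpolation=2)[:,:,::-1])
for sg in (.078,.082,.086):
  for th in (18,22,25,28,32):
    t=np.radians(th); n=np.sin(t)*u+np.array([0,0,np.cos(t)]); w=np.cross(n,v)
    f=lambda P:(S.proj(P)-[x0,y0])*8+3.5
    Q=f([g-n*(sg-h)+.022*(np.cos(p)*v+np.sin(p)*w) for h in(0,.02) for p in ph]); E=f([g+n*(.112-sg)+.017*(np.cos(p)*v+np.sin(p)*w) for p in ph])
    print(sg,th,"x",Q[:,0].min().round(),Q[:,0].max().round(),"y",Q[:,1].min().round(),Q[:,1].max().round(),"top",E.min(0).round(),E.max(0).round())
E
```

```text
t 44.9 p [ 0.41   -0.0544  0.1591] a 179.48 tilt 0.12 q [-0.29  0.1  -0.48  1.   -0.   -0.28] F [-0.2  0.2 -1.4] w 32.8 gf 50.0
before roll [0.    0.002 0.005] roll -0.0 after roll [0.    0.002 0.005]
263 157
0.078 18 x 172.0 296.0 y 290.0 412.0 top [135. 132.] [228. 200.]
0.078 22 x 178.0 302.0 y 280.0 404.0 top [132. 134.] [225. 207.]
0.078 25 x 182.0 307.0 y 272.0 397.0 top [130. 137.] [222. 213.]
0.078 28 x 186.0 311.0 y 264.0 390.0 top [128. 139.] [219. 218.]
0.078 32 x 191.0 317.0 y 254.0 380.0 top [126. 143.] [216. 225.]
0.082 18 x 174.0 298.0 y 297.0 419.0 top [137. 140.] [230. 208.]
0.082 22 x 180.0 304.0 y 286.0 410.0 top [135. 142.] [227. 214.]
0.082 25 x 184.0 309.0 y 278.0 403.0 top [133. 143.] [225. 219.]
0.082 28 x 189.0 314.0 y 270.0 396.0 top [132. 145.] [222. 224.]
0.082 32 x 194.0 320.0 y 259.0 385.0 top [130. 148.] [220. 230.]
0.086 18 x 176.0 300.0 y 304.0 426.0 top [140. 147.] [232. 216.]
0.086 22 x 183.0 307.0 y 293.0 416.0 top [138. 149.] [229. 221.]
0.086 25 x 187.0 312.0 y 284.0 409.0 top [136. 150.] [227. 226.]
0.086 28 x 191.0 316.0 y 276.0 401.0 top [135. 152.] [225. 230.]
0.086 32 x 197.0 322.0 y 264.0 390.0 top [133. 154.] [223. 236.]
```

View pics/s5.png

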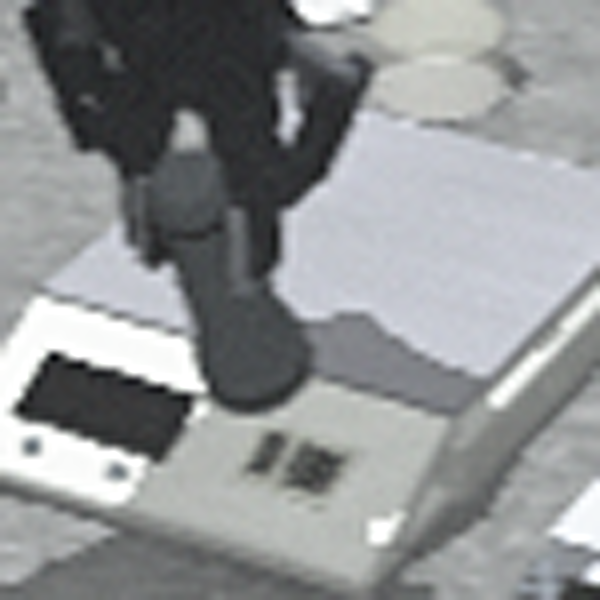

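```bash
python3 - <<'E'
from h import *
from scipy.optimize import least_squares
S=Cam("scene")
# upright calibration of s for dome centre
b=np.array([.442,-.3685,.005])
for nm,y in(("dome",284),("ring",306),("foot",398)):
    v=155+(y+.5)/4-.5
    ss=np.linspace(0,.13,131); pv=S.proj([b+[0,0,s] for s in ss])[:,1]; print(nm,ss[np.abs(pv-v).argmin()])
views=[((.405,-.3497,.1967+.019),153.15,(347,171),7,(229,169),(294,330)),((.41,-.0544,.1591+.019),179.5,(263,157),8,(187,189),(255,347))]
for sd in(.104,.108,.112):
  def res(p):
    r=[]
    for i,(g,az,o,k,d,f) in enumerate(views):
        t,sg=p[0],p[1]; off=p[2+2*i:4+2*i]; a=np.radians(az); n=np.array([np.sin(t)*np.cos(a),np.sin(t)*np.sin(a),np.cos(t)])
        P=S.proj([np.array(g)+n*(sd-sg),np.array(g)+n*(.010-sg)])+off
        r+=list((P-(np.array([d,f])+.5)/k+.5-np.array(o)).ravel()/.5)+list(off/1.0)
    return r
  o=least_squares(res,[.43,.085,0,0,0,0]); print(sd,np.degrees(o.x[0]).round(1),o.x[1:].round(4),o.cost.round(2))
  for i in(0,1):
    V=views; views=[V[i]]; o=least_squares(lambda p:res(p),[.43,.085,0,0]); views=V; print("  view",i,np.degrees(o.x[0]).round(1),o.x[1:].round(4))
E
```

```text
dome 0.113
ring 0.093
foot 0.011
0.104 23.8 [ 0.0802  0.144   0.1359  1.055  -0.1275] 3.87
  view 0 24.1 [0.0801 0.1207 0.183 ]
  view 1 23.3 [ 0.0803  1.0735 -0.1848]
0.108 24.6 [ 0.0832  0.0019  0.0121  0.9506 -0.2148] 1.05
  view 0 24.7 [ 0.0831 -0.0025  0.0534]
  view 1 24.3 [ 0.0834  0.9507 -0.2645]
0.112 25.3 [ 0.0863 -0.1466 -0.122   0.841  -0.3102] 0.91
  view 0 25.3 [ 0.0861 -0.1323 -0.0876]
  view 1 25.3 [ 0.0865  0.8232 -0.3503]
```

The tilt fits 25° in both views. I'm backing off 2 mm along the label's normal, then holding still.

>>> {"op": "step_arm", "data": {"plan": [0.004,0.001,-0.009,0,0.2,0,0,0,0,0.2,0,0,0,0,0.2,0,0,0,0,0.2,0,0,0,0,0.2,0,0,0,0,0.2,0,0,0,0,0.2,0,0,0,0,0.2,0,0,0,0,0.2,0,0,0,0,0.2,0,0,0,0,0.2,0,0,0,0,0.2]}}

```text
time_s: 46.0
tcp_pos: [0.4099, -0.0546, 0.162]
orientation: [0.004, 1.0, -0.0, -0.0]
ft_force: [-0.3, 0.1, -1.2]
grip_width: 0.389
grip_force: 50.1
```

>>> {"op": "step_arm", "data": {"plan": [0,0,0,0,0.2,0,0,0,0,0.2,0,0,0,0,0.2,0,0,0,0,0.2,0,0,0,0,0.2,0,0,0,0,0.2,0,0,0,0,0.2,0,0,0,0,0.2,0,0,0,0,0.2,0,0,0,0,0.2,0,0,0,0,0.2,0,0,0,0,0.2]}}

```text
time_s: 47.0
tcp_pos: [0.41, -0.0546, 0.162]
orientation: [0.004, 1.0, -0.0, 0.0]
ft_force: [-0.4, 0.5, -1.1]
grip_width: 0.386
grip_force: 50.1
```

>>> {"op": "step_arm", "data": {"plan": [0,0,0,0,0.2,0,0,0,0,0.2,0,0,0,0,0.2,0,0,0,0,0.2,0,0,0,0,0.2,0,0,0,0,0.2,0,0,0,0,0.2,0,0,0,0,0.2,0,0,0,0,0.2,0,0,0,0,0.2,0,0,0,0,0.2,0,0,0,0,0.2]}}

```text
time_s: 48.0
tcp_pos: [0.4099, -0.0546, 0.162]
orientation: [0.004, 1.0, -0.0, -0.0]
ft_force: [0.0, 0.5, -1.5]
grip_width: 0.383
grip_force: 50.1
```

```bash
python3 go.py .4047 -.3494 .1967 153.2
```

```text
t 48.0 p [ 0.4099 -0.0546  0.162 ] a 179.51 tilt 0.01 q [-0.29  0.09 -0.47  1.   -0.   -0.28] F [ 0.   0.5 -1.5] w 32.5 gf 50.1
before roll [ 0.011 -1.179 -0.139] roll 5.26 after roll [-0.513 -1.062 -0.139]
```

The scan was held for 3 s. To stand the scanner upright again I'll push its raised foot edge gently against the fixed box's side, turning it in the grip, and then dock it.

>>> {"op": "step_arm", "data": {"plan": [0,0,-0.03,0,0.2,0,0,-0.06,0,0.2,0,0,-0.06,0,0.2,-0.012,-0.05,0,0,0.2,-0.024,-0.1,0,0,0.2,-0.024,-0.1,0,0,0.2,-0.024,-0.1,0,0,0.2,-0.024,-0.1,0,0,0.2,-0.024,-0.1,0,0,0.2,-0.024,-0.1,0,0,0.2,-0.024,-0.1,0,0,0.2,-0.024,-0.1,0,0,0.2]}}

```text
time_s: 49.0
tcp_pos: [0.4593, -0.2689, 0.2001]
orientation: [0.004, 1.0, -0.0, 0.0]
ft_force: [-0.6, -0.3, -1.1]
grip_width: 0.384
grip_force: 50.0
```

>>> {"op": "step_arm", "data": {"plan": [-0.024,-0.1,0,0,0.2,-0.024,-0.1,0,0,0.2,-0.005,-0.016,0,0,0.2,0,0,0,-1,0.2,0,0,0,-1,0.2,0,0,0,-1,0.2,0,0,0,-1,0.2,0,0,0,-1,0.2,0,0,0,-1,0.2,0,0,0,-1,0.2,0,0,0,-1,0.2,0,0,0,-1,0.2]}}

```text
time_s: 50.0
tcp_pos: [0.4719, -0.3211, 0.2]
orientation: [-0.381, 0.925, 0.0, 0.0]
ft_force: [0.8, -0.0, -1.3]
grip_width: 0.383
grip_force: 50.2
```

>>> {"op": "step_arm", "data": {"plan": [0,0,0,-1,0.2,0,0,0,-1,0.2,0,0,0,-1,0.2,0,0,0,-1,0.2,0,0,0,-1,0.2,0,0,0,-1,0.2,0,0,0,-1,0.2,0,0,0,-1,0.2,0,0,0,-1,0.2,0,0,0,-0.3,0.2,0,0,0,0,0.2,0,0,0,0,0.2]}}

```text
time_s: 51.0
tcp_pos: [0.4719, -0.3213, 0.1999]
orientation: [0.713, -0.701, 0.0, -0.0]
ft_force: [0.5, 1.2, -1.8]
grip_width: 0.389
grip_force: 50.2
```

```bash
python3 go.py .475 -.322 .086 270.9; python3 - <<'E'
from h import *
b=imaging.grab_frame("scene"); cv2.imwrite("pics/s6.png",cv2.resize(b[150:270,310:430],None,fx=5,fy=5,interpolation=2)[:,:,::-1])
E
```

```text
t 51.0 p [ 0.4719 -0.3213  0.1999] a -89.02 tilt 0.0 q [-0.71  0.38  0.    1.19  0.   -2.3 ] F [ 0.5  1.2 -1.8] w 33.0 gf 50.2
before roll [ 0.003 -0.012  0.456] roll 0.02 after roll [ 0.003 -0.012  0.456]
```

View pics/s6.png

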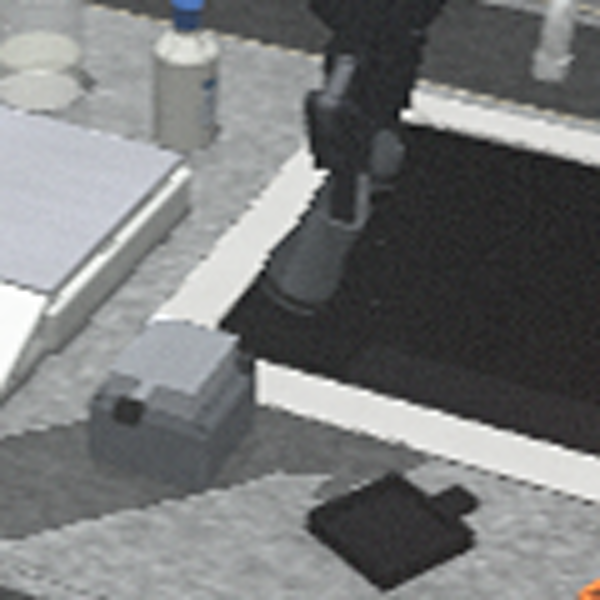

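The guard is shut, and the scanner hangs with its foot towards the box at (305,280) and the dock empty at (390,530). Descending beside the box.

>>> {"op": "step_arm", "data": {"plan": [0,0,0.04,0,0.2,0,0,0.08,0,0.2,0,0,0.08,0,0.2,0,0,0.08,0,0.2,0,0,0.08,0,0.2,0,0,0.06,0,0.2,0,0,0.036,0,0.2,0,0,0,0,0.2,0,0,0,0,0.2]}}

```text
time_s: 51.8
tcp_pos: [0.4716, -0.3213, 0.0852]
orientation: [0.713, -0.701, -0.001, 0.0]
ft_force: [1.2, -1.5, -1.5]
grip_width: 0.388
grip_force: 50.2
```

>>> {"op": "step_arm", "data": {"plan": [0,0,0,0,0.3,-0.012,0,0,0,0.3,-0.012,0,0,0,0.3,-0.012,0,0,0,0.3,0,0,0,0,0.3], "force": 22}}

```text
time_s: 52.22
tcp_pos: [0.472, -0.312, 0.086]
orientation: [0.714, -0.701, 0.0, -0.0]
ft_force: [-0.6, 0.0, -1.7]
grip_width: 0.387
grip_force: 50.3
```

>>> {"op": "step_arm", "data": {"plan": [-0.012,0,0,0,0.3,-0.012,0,0,0,0.3,0,0,0,0,0.3]}}

```text
time_s: 52.47
tcp_pos: [0.472, -0.3078, 0.0862]
orientation: [0.713, -0.701, 0.001, 0.001]
ft_force: [-0.4, -3.8, -1.5]
grip_width: 0.387
grip_force: 50.2
```

>>> {"op": "step_arm", "data": {"plan": [-0.012,0,0,0,0.3,-0.012,0,0,0,0.3,0,0,0,0,0.3]}}

```text
time_s: 52.72
tcp_pos: [0.4725, -0.3046, 0.0873]
orientation: [0.713, -0.701, 0.004, 0.003]
ft_force: [-1.5, -8.4, 0.4]
grip_width: 0.386
grip_force: 50.2
```

```bash
python3 go.py .475 -.275 .086 270.9
```

```text
t 52.72 p [ 0.4725 -0.3046  0.0873] a -89.05 tilt 0.51 q [-0.68  0.43 -0.23  0.91 -0.01 -2.27] F [-1.5 -8.4  0.4] w 32.8 gf 50.2
before roll [-0.118 -0.012  0.005] roll 0.01 after roll [-0.118 -0.012  0.005]
```

>>> {"op": "step_arm", "data": {"plan": [-0.012,0,0,0,0.3,-0.012,0,0,0,0.3,0,0,0,0,0.3]}}

```text
time_s: 52.97
tcp_pos: [0.473, -0.2988, 0.0877]
orientation: [0.713, -0.701, 0.004, 0.002]
ft_force: [-0.5, -7.4, 3.2]
grip_width: 0.383
grip_force: 49.4
```

>>> {"op": "step_arm", "data": {"plan": [-0.012,0,0,0,0.3,-0.012,0,0,0,0.3,0,0,0,0,0.3]}}

```text
time_s: 53.22
tcp_pos: [0.4732, -0.2925, 0.0877]
orientation: [0.713, -0.701, 0.004, 0.002]
ft_force: [0.3, -8.7, 2.6]
grip_width: 0.382
grip_force: 48.4
```

```bash
python3 go.py .475 -.275 .086 270.9; python3 -c "
from cell import bot; print(bot.state()['torque'])"
```

```text
t 53.22 p [ 0.4732 -0.2925  0.0877] a -89.06 tilt 0.52 q [-0.67  0.42 -0.24  0.9  -0.   -2.25] F [ 0.3 -8.7  2.6] w 32.5 gf 48.4
before roll [-0.07  -0.008  0.007] roll 0.01 after roll [-0.07  -0.008  0.007]
[-1.95943211  0.05802473  0.03575846]
```

>>> {"op": "step_arm", "data": {"plan": [-0.012,0,0,0,0.3,-0.012,0,0,0,0.3,-0.012,0,0,0,0.3,0,0,0,0,0.3]}}

```text
time_s: 53.55
tcp_pos: [0.473, -0.2833, 0.0876]
orientation: [0.713, -0.701, 0.004, 0.002]
ft_force: [0.3, -8.1, 1.5]
grip_width: 0.383
grip_force: 46.9
```

>>> {"op": "step_arm", "data": {"plan": [-0.012,0,0,0,0.3,-0.008,0,0,0,0.3,0,0,0,0,0.3,0,0,0,0,0.3]}}

```text
time_s: 53.88
tcp_pos: [0.4729, -0.2782, 0.0874]
orientation: [0.713, -0.701, 0.004, 0.002]
ft_force: [-0.5, -6.8, 3.0]
grip_width: 0.384
grip_force: 46.3
```

```bash
python3 go.py .475 -.275 .086 270.9
```

```text
t 53.88 p [ 0.4729 -0.2782  0.0874] a -89.05 tilt 0.46 q [-0.65  0.4  -0.27  0.89 -0.   -2.23] F [-0.5 -6.8  3. ] w 32.6 gf 46.3
before roll [-0.012 -0.009  0.006] roll 0.01 after roll [-0.012 -0.009  0.006]
```

>>> {"op": "step_arm", "data": {"plan": [-0.01,0,0,0,0.3,0,0,0,0,0.3,0.03,0,0,0,0.3,0.05,0,0,0,0.3,0,0,-0.04,0,0.3,0,0,-0.08,0,0.3,0,0,-0.08,0,0.3,0,0,-0.05,0,0.3,0,0,0,0,0.3,0,0,0,0,0.3]}}

```text
time_s: 54.72
tcp_pos: [0.4718, -0.2924, 0.1486]
orientation: [0.713, -0.701, 0.001, -0.0]
ft_force: [-0.3, 0.3, -0.9]
grip_width: 0.384
grip_force: 45.7
```

```bash
python3 go.py .4425 -.3675 .148 270.9; python3 - <<'E'
from h import *
b=imaging.grab_frame("scene"); cv2.imwrite("pics/s7.png",b[:,:,::-1])
S=Cam("scene"); s=bot.state(); g=s["tcp_pos"]+[0,0,.019]
n0=S.proj([g,g-[0,0,.075],g-[0,0,.085]]).round(1); print(n0.tolist())
g8=cv2.cvtColor(b,cv2.COLOR_RGB2GRAY)
u,v=n0[1].astype(int)
for r in range(v-14,v+12,2): print(r,g8[r,u-14:u+16].tolist())
E
```

```text
t 54.72 p [ 0.4718 -0.2924  0.1486] a -89.0 tilt 0.07 q [-0.67  0.37 -0.14  1.05  0.   -2.26] F [-0.3  0.3 -0.9] w 32.6 gf 45.7
before roll [0.298 0.122 0.003] roll 0.02 after roll [0.298 0.122 0.003]
[[370.1, 199.1], [368.7, 220.7], [368.5, 223.5]]
206 [222, 222, 223, 223, 229, 204, 123, 45, 43, 41, 67, 66, 50, 50, 46, 46, 86, 97, 83, 72, 73, 74, 58, 37, 44, 42, 44, 46, 42, 38]
208 [221, 222, 223, 229, 170, 36, 48, 47, 46, 46, 54, 65, 74, 78, 91, 99, 94, 78, 71, 72, 76, 74, 56, 45, 44, 46, 40, 42, 44, 43]
210 [224, 229, 186, 77, 43, 49, 46, 47, 53, 45, 52, 64, 74, 76, 74, 75, 76, 72, 71, 74, 74, 76, 52, 40, 42, 46, 40, 45, 42, 43]
212 [205, 130, 40, 44, 52, 45, 47, 43, 47, 43, 59, 71, 73, 67, 74, 73, 75, 72, 74, 73, 75, 62, 51, 44, 46, 48, 44, 46, 41, 43]
214 [46, 46, 48, 45, 45, 53, 45, 47, 45, 49, 62, 67, 73, 75, 74, 71, 77, 70, 75, 75, 77, 59, 45, 48, 43, 47, 45, 44, 42, 43]
216 [136, 110, 58, 54, 44, 46, 44, 50, 51, 70, 76, 74, 76, 74, 77, 73, 74, 74, 71, 75, 75, 65, 52, 40, 47, 44, 39, 42, 40, 40]
218 [169, 175, 157, 92, 43, 47, 45, 45, 71, 86, 85, 80, 74, 77, 74, 76, 75, 71, 7
[... 166 characters left out ...]
 49, 55]
222 [122, 119, 109, 75, 57, 68, 57, 48, 59, 71, 75, 75, 80, 73, 77, 73, 85, 85, 87, 83, 79, 79, 65, 43, 41, 37, 46, 51, 51, 54]
224 [119, 111, 102, 90, 67, 65, 78, 83, 67, 54, 54, 63, 73, 75, 76, 77, 77, 75, 80, 85, 69, 46, 42, 39, 45, 50, 54, 51, 53, 55]
226 [107, 97, 98, 101, 111, 97, 82, 178, 236, 175, 76, 78, 54, 46, 40, 42, 42, 41, 41, 46, 61, 198, 233, 151, 75, 60, 57, 54, 44, 46]
228 [95, 107, 112, 109, 91, 77, 74, 177, 227, 223, 225, 228, 234, 236, 234, 236, 235, 235, 235, 233, 229, 227, 224, 225, 224, 224, 226, 229, 238, 226]
230 [103, 111, 100, 90, 78, 82, 76, 151, 209, 198, 203, 231, 227, 225, 224, 222, 221, 223, 221, 224, 222, 225, 222, 221, 220, 221, 220, 219, 222, 221]
```

>>> {"op": "step_arm", "data": {"plan": [0.04,0.016,0,0,0.3,0.08,0.032,0,0,0.3,0.08,0.032,0,0,0.3,0.06,0.025,0,0,0.3,0.039,0.014,0,0,0.3,0,0,0,0,0.3,0,0,0.06,0,0.3,0,0,0.08,0,0.3,0,0,0.07,0,0.3,0,0,0.05,0,0.3,0,0,0,0,0.3,0,0,0,0,0.3]}}

```text
time_s: 55.77
tcp_pos: [0.4424, -0.366, 0.0821]
orientation: [0.714, -0.701, -0.002, -0.0]
ft_force: [-0.2, -0.7, -1.1]
grip_width: 0.389
grip_force: 45.7
```

```bash
python3 go.py .4428 -.3678 .07 270.9
```

```text
t 55.77 p [ 0.4424 -0.366   0.0821] a -88.95 tilt 0.18 q [-0.8   0.46 -0.19  0.92  0.   -2.39] F [-0.2 -0.7 -1.1] w 33.1 gf 45.7
before roll [ 0.007 -0.002  0.048] roll 0.03 after roll [ 0.007 -0.002  0.048]
```

>>> {"op": "step_arm", "data": {"plan": [0.006,0,0.016,0,0.3,0,0,0.012,0,0.3,0,0,0.008,0,0.3,0,0,0,0,0.3,0,0,0,0,0.3]}}

```text
time_s: 56.18
tcp_pos: [0.4438, -0.3696, 0.0755]
orientation: [0.713, -0.701, 0.001, -0.0]
ft_force: [-0.9, 0.9, 4.9]
grip_width: 0.383
grip_force: 46.2
```

>>> {"op": "step_arm", "data": {"plan": [0,0,0.008,0,0.3,0,0,0.008,0,0.3,0,0,0,0,0.3]}}

```text
time_s: 56.43
tcp_pos: [0.444, -0.37, 0.0753]
orientation: [0.713, -0.701, 0.002, 0.0]
ft_force: [-6.4, 6.6, 29.5]
grip_width: 0.385
grip_force: 48.8
```

>>> {"op": "step_arm", "data": {"plan": [0,0,-0.012,0,0.3,0,0,0,0,0.3,0,0,0,0,0.42,0,0,0,0,0.5,0,0,0,0,0.65,0,0,0,0,0.7,0,0,0,0,0.7]}}

```text
time_s: 57.02
tcp_pos: [0.4428, -0.3687, 0.0725]
orientation: [0.713, -0.701, -0.0, -0.0]
ft_force: [0.2, -0.0, 0.0]
grip_width: 0.702
grip_force: 0.0
```

>>> {"op": "step_arm", "data": {"plan": [0,0,-0.03,0,0.7,0,0,-0.06,0,0.7,0,0,-0.1,0,0.7,0,0,-0.12,0,0.7,0,0,-0.12,0,0.7,0,0,-0.1,0,0.7,0,0,-0.05,0,0.7,0,0,0,0,0.7]}}

```text
time_s: 57.68
tcp_pos: [0.4446, -0.3706, 0.2224]
orientation: [0.713, -0.701, 0.004, 0.0]
ft_force: [-0.1, -0.5, -0.5]
grip_width: 0.702
grip_force: 0.0
```

```bash
python3 go.py; python3 - <<'E'
from h import *
b=imaging.grab_frame("scene"); cv2.imwrite("pics/s8.png",b[:,:,::-1]); a=cv2.imread("pics/scene0.png")[:,:,::-1]
# register scanner patch with start image (edge-normalised, lighting differs)
f=lambda im:cv2.Sobel(cv2.cvtColor(np.ascontiguousarray(im),cv2.COLOR_RGB2GRAY),cv2.CV_32F,1,0)
t=f(a)[220:262,372:408]
for nm,F in (("sobel",f),):
    r=cv2.matchTemplate(F(b)[212:270,362:418],t,cv2.TM_CCOEFF_NORMED); print(r.max(),np.unravel_index(r.argmax(),r.shape),"expect (8,10)")
g=cv2.cvtColor(b,cv2.COLOR_RGB2GRAY)
for r in range(220,262,3): print(r,g[r,374:408].tolist())
E
```

```text
t 57.68 p [ 0.4446 -0.3706  0.2224] a -88.99 tilt 0.42 q [-0.8   0.38  0.06  1.25 -0.   -2.39] F [-0.1 -0.5 -0.5] w 59.6 gf 0.0
0.72164816 (np.int64(8), np.int64(10)) expect (8,10)
220 [48, 46, 48, 46, 50, 44, 43, 45, 51, 58, 55, 58, 60, 52, 54, 55, 50, 47, 41, 45, 41, 40, 43, 42, 47, 46, 43, 41, 43, 41, 47, 38, 40, 43]
223 [41, 43, 43, 42, 50, 52, 58, 54, 56, 52, 56, 52, 73, 95, 92, 95, 91, 95, 96, 92, 92, 95, 77, 51, 50, 51, 50, 51, 48, 47, 44, 47, 40, 45]
226 [233, 242, 233, 145, 77, 56, 57, 55, 45, 50, 52, 73, 86, 80, 77, 83, 88, 88, 90, 88, 83, 82, 79, 69, 53, 50, 53, 48, 52, 54, 54, 50, 54, 50]
229 [223, 223, 222, 221, 222, 222, 222, 222, 224, 227, 234, 181, 42, 48, 63, 74, 71, 74, 72, 73, 71, 66, 46, 43, 53, 51, 51, 51, 47, 50, 55, 51, 53, 49]
232 [225, 224, 222, 223, 221, 219, 222, 221, 223, 227, 174, 48, 75, 69, 70, 74, 77, 76, 75, 75, 67, 53, 192, 234, 149, 77, 58, 49, 49, 50, 51, 45, 55, 51]
235 [103, 96, 94, 124, 167, 209, 199, 205, 230, 231, 181, 61, 71, 77, 72, 74, 77, 78, 66, 47, 38, 38, 172, 230, 223, 222, 222, 222, 222, 224, 227, 228, 234, 216]
238 [109, 101, 92, 93,
[... 489 characters left out ...]
2, 112, 92, 70, 67, 74, 67, 71, 75, 69, 77, 74, 72, 76, 73, 74, 87, 107, 109, 104, 86, 59, 40, 68, 102, 116, 109, 105, 106]
250 [91, 64, 62, 50, 43, 45, 42, 65, 75, 80, 80, 74, 75, 72, 74, 74, 74, 75, 73, 75, 73, 70, 58, 46, 46, 49, 44, 41, 42, 39, 37, 57, 82, 86]
253 [49, 42, 47, 55, 48, 53, 53, 67, 79, 86, 88, 82, 86, 86, 88, 82, 74, 75, 75, 74, 80, 82, 66, 40, 49, 47, 52, 47, 77, 101, 146, 172, 168, 162]
256 [39, 41, 50, 58, 50, 55, 54, 56, 56, 70, 82, 86, 91, 90, 88, 87, 87, 84, 81, 87, 82, 64, 50, 55, 52, 53, 49, 45, 46, 45, 73, 142, 172, 157]
259 [143, 102, 44, 42, 41, 46, 53, 52, 49, 61, 71, 65, 57, 50, 46, 50, 45, 49, 56, 70, 70, 56, 53, 51, 50, 45, 44, 36, 39, 34, 85, 142, 158, 157]
```

The scanner is upright and back at its starting image position. Last check before hand-in: tray, guard and bystanders.

```bash
python3 - <<'E'
from h import *
a=imaging.grab_frame("top"); r=cv2.imread("pics/top2.png")[:,:,::-1]; z=cv2.imread("pics/top0.png")[:,:,::-1]
d=lambda p,q,b:np.abs(p[b[1]:b[3],b[0]:b[2]].astype(int)-q[b[1]:b[3],b[0]:b[2]]).mean().round(1)
print("tray vs placed",d(a,r,(168,190,236,262)),"pan vs placed",d(a,r,(264,154,322,208)))
print("spare",d(a,z,(198,142,222,164)),"bottle",d(a,z,(244,248,264,266)))
s=imaging.grab_frame("scene"); S=Cam("scene"); u,v=S.proj([[.4059,-.2143,.0665]])[0].round().astype(int); print("tab",s[v-1:v+2,u-1:u+2].mean((0,1)))
# positions of coloured things in the tray
h=cv2.cvtColor(a,cv2.COLOR_RGB2HSV)[185:265,165:240]; m=(h[...,1]>45)&(h[...,2]>120); y,x=np.nonzero(m); print("carton px",x.mean()+165,y.mean()+185,len(x))
h=cv2.cvtColor(np.ascontiguousarray(r),cv2.COLOR_RGB2HSV)[185:265,165:240]; m=(h[...,1]>45)&(h[...,2]>120); y,x=np.nonzero(m); print("carton px before",x.mean()+165,y.mean()+185,len(x))
E
```

```text
tray vs placed 6.2 pan vs placed 5.4
spare 3.1 bottle 2.9
tab [54.33333333 55.         55.        ]
carton px 182.87889273356402 242.05882352941177 289
carton px before 182.94482758620688 242.04137931034484 290
```

```bash
python3 - <<'E'
from h import *
a=imaging.grab_frame("top"); cv2.imwrite("pics/top3.png",a[:,:,::-1]); r=cv2.imread("pics/top2.png")[:,:,::-1]
for b in((168,188,238,264),(262,150,324,236)):
    D=np.abs(a.astype(int)-r).mean(2)[b[1]:b[3],b[0]:b[2]]; m=(D>20).astype(np.uint8)
    n,l,st,c=cv2.connectedComponentsWithStats(m); print(b,[(s.tolist(),c[i].round().tolist()) for i,s in enumerate(st) if i and s[4]>8])
T=Cam("top")
def cen(im,x0,y0,x1,y1,f):
    p=im[y0:y1,x0:x1].astype(int); y,x=np.nonzero(f(p)); return [x.mean()+x0,y.mean()+y0],len(x)
for im in(r,a):
    print("dish",cen(im,190,190,232,255,lambda p:p[...,0]-p[...,2]>5),"timer",cen(im,170,198,200,224,lambda p:(p[...,1]-p[...,0]>8)))
E
```

```text
(168, 188, 238, 264) []
(262, 150, 324, 236) [([30, 83, 8, 3, 13], [34.0, 85.0])]
dish ([np.float64(208.1304347826087), np.float64(231.14046822742475)], 299) timer ([np.float64(184.3469387755102), np.float64(207.57142857142858)], 49)
dish ([np.float64(205.62616822429908), np.float64(232.7710280373832)], 214) timer ([np.float64(184.6818181818182), np.float64(207.63636363636363)], 44)
```

```bash
python3 -c "
from cell import workorder; print(workorder.job_done())"
```

```text
the job is handed in; nothing more can be done
None
```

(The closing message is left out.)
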